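# Unplug the linkage frame and fit its hitch pins

### The arm

A 6-joint arm with a two-finger parallel gripper is mounted at the origin on a cart in front of the work surface, level with it; the furniture and walls round the work are solid. World frame = base frame: x ahead of the robot, y to its left, z up, the work surface at z = 0. Lengths are in mm, angles in rad, forces in N, time in s.
With the tool pointing down it reaches from about 300 to 775 mm from the base axis. Payload 14.6 kg.
Tool frame: the origin (TCP) lies midway between the tips of the shut fingers; the grasp point (between the pads) lies 19 mm behind it (manip.tcp_to_grasp is the distance from the TCP to the grasp point, in mm); z points along the fingers, x is the direction in which the jaws open and shut, and the axes are right-handed (so a half turn about z gives the same grasp; the last joint's range is limited). The gripper opens to 94 mm and grips with 3 to 60 N. Pads are 16 mm wide; open, the fingers measure 119 mm over their backs; the gripper's body (75 mm by 177 mm) begins 78 mm behind the grasp point.
Start: joints at [-1.182, 0.3, 1.521, -0, 1.321, -0.067], TCP at [242.091, -493.843, 205.446] pointing down, gripper open.
Joint ranges: [-3.03, 3.03], [-0.79, 2.21], [0.23, 2.52], [-1.04, 4.18], [0, 3.07], [-2.55, 2.55]. Speed limits (rad/s): [2.22, 2.22, 2.57, 3.14, 3.14, 3.14].

### API

Orientations are given as [roll, pitch, yaw] about the fixed x, y, z axes, in that order (R = Rz(yaw) Ry(pitch) Rx(roll)).
In Python, from cell import manip gives the robot as it stands.
- The arm moves only by the tool arm_command, never from a script. Its argument "steps" is a list of rows, each a list of 3 entries, a list of its own where there are three numbers: the opening, from 0 (shut) to 1 (fully open), then the shift along the tool's x, y, z in cm, then the turn about the tool's z in rad. A call has 1 to 5 rows; each row shifts and turns the commanded pose from where the row before left it, along the tool's axes as they then stand; what a row does not reach is not made up. A row lasts 1/12 s, in which the tool goes at most 41.7 mm and 7.16 degrees, less where a joint would pass 70% of its speed; a pose out of reach is approached as far as the arm can. A call with a gripper value outside its range is refused whole. The fingers move at their own pace and stop on an object; "force" is the grip in N (left out, the last holds). Time passes only in rows, so rows that do not move let the fingers close. It gives the time, the measured TCP pose, the force and the opening at its end, in the units of the state.
- manip.read_state(): the state, without advancing time (a new reading comes with each control period).
- manip.camera(name): name is "scene" or "top" or "wrist"; returns (picture, depth): 480x640x3 uint8, red, green, blue; 480x640 float32, mm along the optical axis (not along the pixel's ray), 0 where there is no reading.
- manip.calibration(name): a dict with "fx", "fy", "cx", "cy" (pixels), "R" (3x3) and "t" (3): a world point X has camera coordinates R X + t; the wrist camera has in their place "tool_from_camera" (4x4, takes a point from camera to tool coordinates, whose origin is the TCP and whose axes are the tool frame's). Camera axes: x right, y down, z forward; pixel columns grow to the right and rows downward; lengths in mm; the calibration is good to about 2 mm. A picture is of the moment at which its call begins: read the wrist's pose just before it. calibration takes no time and is no camera call.
- manip.sign_off(): hands the job in, once; it reports no verdict.
The state is a dict: "clock": time; "joints": joint angles; "qd": joint speeds; "effort": joint torques, N m; "eef_pos": TCP position; "eef_rot": TCP orientation; "wrist_force": force on the tool from outside, world axes, zero at the start; "moment": the same for the moment, N m; "finger_gap": finger opening in mm.
Only numpy, scipy, OpenCV 4.12 (cv2) and the standard library are available. Lean on these libraries where they do the work, as an engineer would, in place of code of your own. Each camera call takes 0.05 s, during which the arm holds its last target.

### The job

Pull every rubber bung out of the cross holes of the linkage frame's studs and put the bungs in the tray. Push every hitch pin from the wooden rack fully home down through a cross hole, one to a hole, and swing its sprung loop over the stud's free end until it snaps shut. Leave the other things on the bench where they are.

Things in the scene. Friction and masses are not known exactly. Their poses are not given: they have to be found in the camera images.
- frame: Fixed grey linkage frame: base plate 100x250x12 mm with an upright wall 22 mm thick, 240 mm long (its y), 117 mm high; origin under the wall's centre, z up. Three square steel studs (30x30 mm, top face 115 mm above the bench, at y = 80, 0, -80 mm) stick out 56 mm from the wall towards -x, free at the end. A hole without a bung is open.
- rack: Fixed wooden block 56 mm (x) by 160 mm (y), 50 mm high, with three holes 56 mm apart along y in which the hitch pins stand loosely, loops open and level towards the rack's -x. Origin under its centre.
- hole1 (a point): Centre of the mouth of a stud's cross hole, on the stud's top face; axes as the frame's: -x points along the stud to its free end, 22 mm away; the wall's face is 34 mm off towards +x. Hole: vertical, 16 mm across, right through the 30 mm stud, slightly chamfered.
- hole2 (a point): Centre of the mouth of a stud's cross hole, on the stud's top face; axes as the frame's: -x points along the stud to its free end, 22 mm away; the wall's face is 34 mm off towards +x. Hole: vertical, 16 mm across, right through the 30 mm stud, slightly chamfered.
- hole3 (a point): Centre of the mouth of a stud's cross hole, on the stud's top face; axes as the frame's: -x points along the stud to its free end, 22 mm away; the wall's face is 34 mm off towards +x. Hole: vertical, 16 mm across, right through the 30 mm stud, slightly chamfered.
- bung1: Black rubber bung in hole 1 (one to three of the three are present). Origin at the flange's underside on the axis, z up. Below: ribbed plug 26 mm long. Flange 28 mm across, 5 mm thick, sits on the stud; above it a round grip 18 mm across up to 41 mm over the origin. The ribs hold by friction (8 to 20 N at first); comes straight up, easier with rocking, free once raised 26 mm.
- bung2: Black rubber bung in hole 2 (one to three of the three are present). Origin at the flange's underside on the axis, z up. Below: ribbed plug 26 mm long. Flange 28 mm across, 5 mm thick, sits on the stud; above it a round grip 18 mm across up to 41 mm over the origin. The ribs hold by friction (8 to 20 N at first); comes straight up, easier with rocking, free once raised 26 mm.
- bung3: Black rubber bung in hole 3 (one to three of the three are present). Origin at the flange's underside on the axis, z up. Below: ribbed plug 26 mm long. Flange 28 mm across, 5 mm thick, sits on the stud; above it a round grip 18 mm across up to 41 mm over the origin. The ribs hold by friction (8 to 20 N at first); comes straight up, easier with rocking, free once raised 26 mm.
- pin1: Steel hitch pin; all alike, any hole. Origin at the flange's underside on the axis, z up. Below: shank 12.4 mm across, 46 mm long, last 9 mm tapered to 5.6 mm. Above: flange 26x28x12 mm, on it an upright flat grip tab 26 mm (x) by 14 mm (y), 12 to 51 mm over the origin. A wire loop is hinged in the flange 8 mm over the origin on an axis along y; open, it points to -x.
- pin2: Steel hitch pin; all alike, any hole. Origin at the flange's underside on the axis, z up. Below: shank 12.4 mm across, 46 mm long, last 9 mm tapered to 5.6 mm. Above: flange 26x28x12 mm, on it an upright flat grip tab 26 mm (x) by 14 mm (y), 12 to 51 mm over the origin. A wire loop is hinged in the flange 8 mm over the origin on an axis along y; open, it points to -x.
- pin3: Steel hitch pin; all alike, any hole. Origin at the flange's underside on the axis, z up. Below: shank 12.4 mm across, 46 mm long, last 9 mm tapered to 5.6 mm. Above: flange 26x28x12 mm, on it an upright flat grip tab 26 mm (x) by 14 mm (y), 12 to 51 mm over the origin. A wire loop is hinged in the flange 8 mm over the origin on an axis along y; open, it points to -x.
- loop1 (a joint): Angle of pin 1's sprung loop: 1.57 = open (level, pointing to the pin's -x), 0 = shut (hanging straight down round the stud). The spring goes over centre at 0.75: above that it pulls to open, below it snaps shut; about 1.5 N at the crossbar moves it.
- loop1_bar (a point): Middle of the crossbar of pin 1's loop, 58 mm from its hinge. Loop: 5 mm wire, 36 mm clear between its side wires (the stud is 30 mm wide), crossbar 33 mm long.
- loop2 (a joint): Angle of pin 2's sprung loop: 1.57 = open (level, pointing to the pin's -x), 0 = shut (hanging straight down round the stud). The spring goes over centre at 0.75: above that it pulls to open, below it snaps shut; about 1.5 N at the crossbar moves it.
- loop2_bar (a point): Middle of the crossbar of pin 2's loop, 58 mm from its hinge. Loop: 5 mm wire, 36 mm clear between its side wires (the stud is 30 mm wide), crossbar 33 mm long.
- loop3 (a joint): Angle of pin 3's sprung loop: 1.57 = open (level, pointing to the pin's -x), 0 = shut (hanging straight down round the stud). The spring goes over centre at 0.75: above that it pulls to open, below it snaps shut; about 1.5 N at the crossbar moves it.
- loop3_bar (a point): Middle of the crossbar of pin 3's loop, 58 mm from its hinge. Loop: 5 mm wire, 36 mm clear between its side wires (the stud is 30 mm wide), crossbar 33 mm long.
- tray: Loose aluminium tray, 125 mm (x) by 115 mm (y), 36 mm high, walls and floor 4 mm; origin at the centre of its underside.
- ink_bottle: Bystander: dark ink bottle, 50x50 mm, 66 mm tall; origin under it or at its centre.
- insulator: Bystander: white porcelain knob, 40 mm across, 47 mm tall; origin under it or at its centre.
Things that resemble listed ones, but are neither listed nor needed, are in the scene too. What is shaped like the bung3 but orange is not meant.

How it is judged:
By the outcome, as a careful person would: the job done as asked, in the order asked, and still so for the second after the job is handed in, with the robot touching nothing.
Of bung1, bung2, bung3 only 1 to 3 are there at a start; the rules pass over those that are not, and their reading is None.
At some moment in a run one of tray may be knocked a few centimetres aside while the robot is not near it.
It also fails if it takes over 210 s, if anything falls off the work surface, if the arm or the gripper's body presses on something with over 40 N, if the wrist force passes 120 N, or if a joint passes its speed limit or range.

## Working session

There is one attempt and no reset: what is moved stays moved. The work goes in short steps, Python scripts to look and compute and a tool call to move; the robot and the scene stay as the last step left them, time stands still between calls to the robot, and variables do not carry over. Pictures are saved under pics/ and viewed, and the job is handed in when it is done.

Besides the shell and the picture viewer there is one more tool, called after ">>>" as name(argument=value, ...), one argument or row to a line, values as JSON. arm_command: Moves the arm, as the interface text tells. Its arguments: {"type":"object","properties":{"steps":{"type":"array","items":{"type":"array"}},"force":{"type":"number"}},"required":["steps"]}

```bash
ls; mkdir -p pics
python3 - <<'E'
from cell import manip
import cv2
print(manip.read_state())
for n in ("scene","top","wrist"):
    p,d=manip.camera(n); cv2.imwrite(f"pics/{n}0.png",p[:,:,::-1]); print(n,manip.calibration(n))
E
```

```text
pics
{'clock': 0.0, 'joints': array([-1.18155926e+00,  3.00464822e-01,  1.52159686e+00,  3.09273887e-05,
        1.32072646e+00, -6.65641110e-02]), 'qd': array([-0.00081947, -0.00141857,  0.00157996,  0.00020008, -0.00013463,
        0.00045358]), 'effort': array([-7.69614617e-04, -5.31814742e+01, -3.52738738e+01,  7.06952135e-02,
        2.44734687e-02, -1.14033664e-04]), 'eef_pos': array([ 242.01730868, -493.58257116,  204.88310795]), 'eef_rot': array([-3.14148325e+00,  1.19085017e-03, -1.11500276e+00]), 'wrist_force': array([-0.18821994,  0.53176501, -0.66488659]), 'moment': array([ 0.00520671,  0.01515935, -0.02241304]), 'finger_gap': 93.75641933746999}
scene {'fx': 512.8990035502786, 'fy': 512.8990035502786, 'cx': 317.2099570466488, 'cy': 245.03887049771816, 'R': array([[ 0.45757128, -0.88907301, -0.01333083],
       [-0.36266658, -0.17291976, -0.91573561],
       [ 0.81185065,  0.42384896, -0.40156018]]), 't': array([-372.9325051 ,  282.43675786,  511.33613618])}
top {'fx': 465.4334115835175, 'fy': 465.4334115835175, 'cx': 318.5550070268251, 'cy': 244.01797052090612, 'R': array([[-0.01949314, -0.99980771, -0.00213495],
       [-0.98325083,  0.01955727, -0.18120518],
       [ 0.18121209, -0.00143307, -0.98344299]]), 't': array([-120.69701527,  589.06437286,  889.82865156])}
wrist {'fx': 339.48427337642977, 'fy': 339.48427337642977, 'cx': 320.9895135370717, 'cy': 238.3809668618481, 'tool_from_camera': array([[ 9.99998606e-01,  3.12962962e-04, -1.63998258e-03,
        -8.30839543e-01],
       [ 1.19613423e-04,  9.66320483e-01,  2.57341621e-01,
        -7.44802207e+01],
       [ 1.66528716e-03, -2.57341459e-01,  9.66319099e-01,
        -1.79221569e+02],
       [ 0.00000000e+00,  0.00000000e+00,  0.00000000e+00,
         1.00000000e+00]])}
```

View pics/scene0.png

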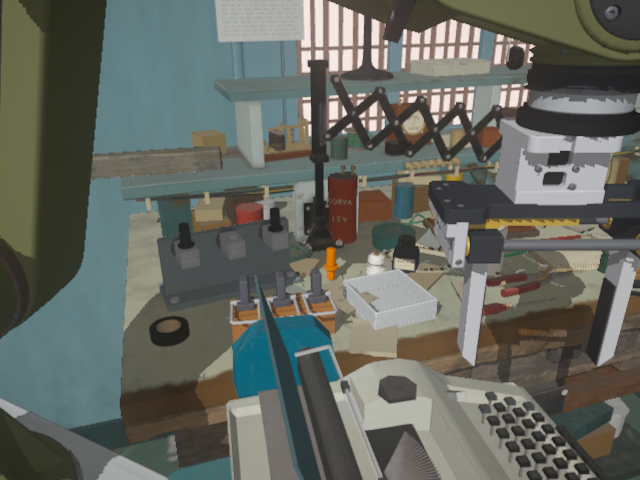

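View pics/top0.png

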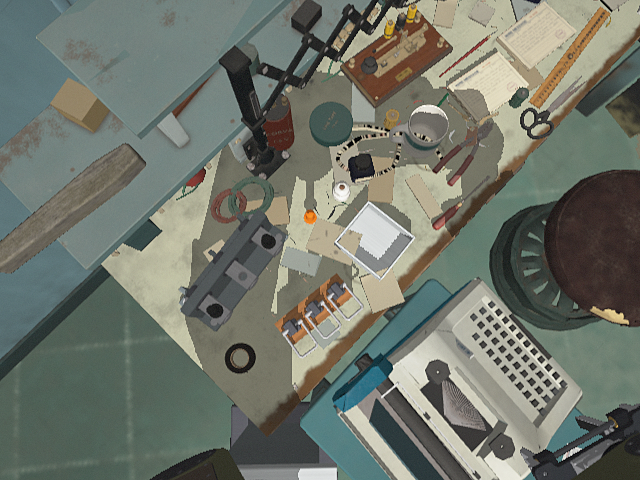

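View pics/wrist0.png

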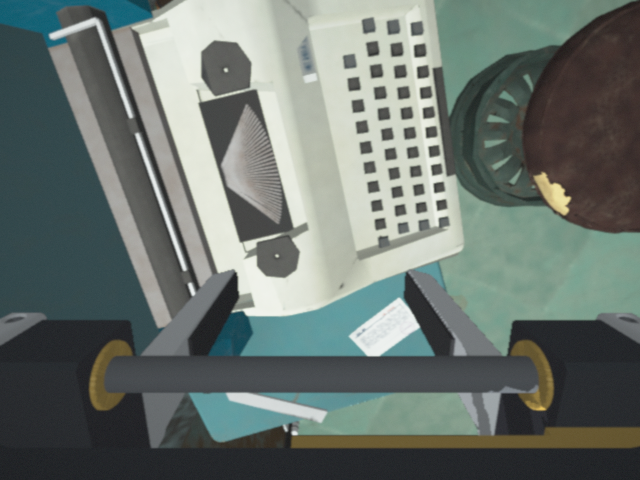

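```bash
cat > h.py <<'E'
import numpy as np, cv2
from cell import manip
def back(n,u,v,z=None,d=None):
    """pixel -> world on plane z, or by depth d"""
    c=manip.calibration(n)
    r=np.array([(u-c['cx'])/c['fx'],(v-c['cy'])/c['fy'],1.])
    if n=='wrist': raise ValueError
    R,t=c['R'],c['t']; o=-R.T@t; w=R.T@r
    if d is not None: return o+w*d
    return o+w*(z-o[2])/w[2]
def cloud(n,d):
    c=manip.calibration(n); v,u=np.mgrid[:480,:640]
    P=np.stack([(u-c['cx'])/c['fx']*d,(v-c['cy'])/c['fy']*d,d],-1)
    if n=='wrist': return P
    return (P-c['t'])@c['R']
def proj(n,X):
    c=manip.calibration(n); p=c['R']@np.array(X)+c['t']
    return p[:2]/p[2]*c['fx']+[c['cx'],c['cy']]
E
python3 - <<'E'
from h import *
p,d=manip.camera("top"); np.save("d_top.npy",d); np.save("p_top.npy",p)
W=cloud("top",d); np.save("W_top.npy",W)
c=p[180:370,160:420]; cv2.imwrite("pics/top_c.png",cv2.resize(c[:,:,::-1],None,fx=3,fy=3,interpolation=cv2.INTER_CUBIC))
z=np.where(d>0,W[...,2],0)
zz=np.clip(z[180:370,160:420]*1.5,0,255).astype('uint8'); cv2.imwrite("pics/top_z.png",cv2.resize(cv2.applyColorMap(zz,2),None,fx=3,fy=3,interpolation=0))
for u,v in [(268,241),(239,275),(214,311),(310,216),(292,328),(319,311),(343,294),(375,240),(341,190),(360,165),(240,355),(200,400),(300,390),(430,400),(360,380),(350,420),(240,100),(100,150)]:
    print((u,v),W[v,u].round(0))
s,ds=manip.camera("scene")
cv2.imwrite("pics/sc_c.png",cv2.resize(s[190:400,120:460,::-1],None,fx=2.3,fy=2.3,interpolation=cv2.INTER_CUBIC))
E
```

```text
(268, 241) [575. -41. 154.]
(239, 275) [520.  19. 107.]
(214, 311) [452.  54. 155.]
(310, 216) [ 642. -116.   67.]
(292, 328) [420. -80. 100.]
(319, 311) [ 450. -131.  100.]
(343, 294) [ 485. -179.   47.]
(375, 240) [ 603. -254.    0.]
(341, 190) [ 702. -182.   44.]
(360, 165) [ 749. -221.   65.]
(240, 355) [368.  34.  -4.]
(200, 400) [ 174.  307. -780.]
(300, 390) [296. -89.  -2.]
(430, 400) [ 274. -348.   13.]
(360, 380) [ 326. -202.  117.]
(350, 420) [ 238. -188.    5.]
(240, 100) [781. -10. 288.]
(100, 150) [750. 268. 169.]
```

View pics/top_c.png

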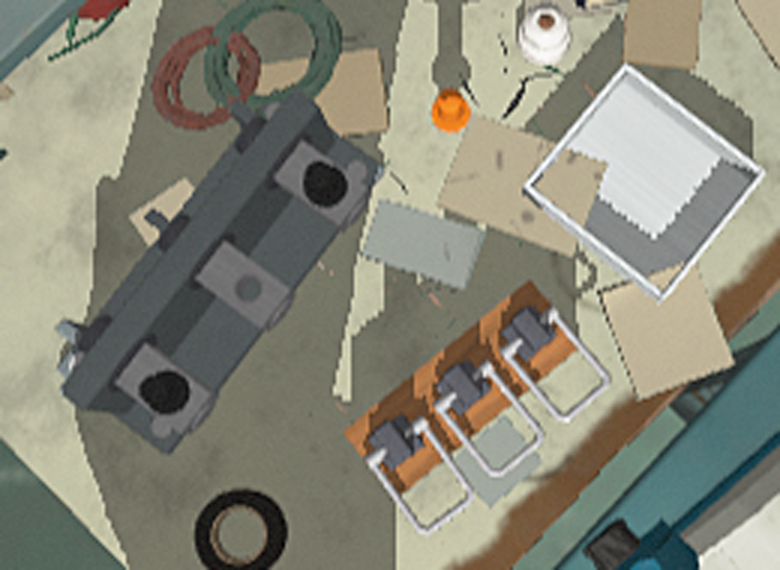

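View pics/sc_c.png

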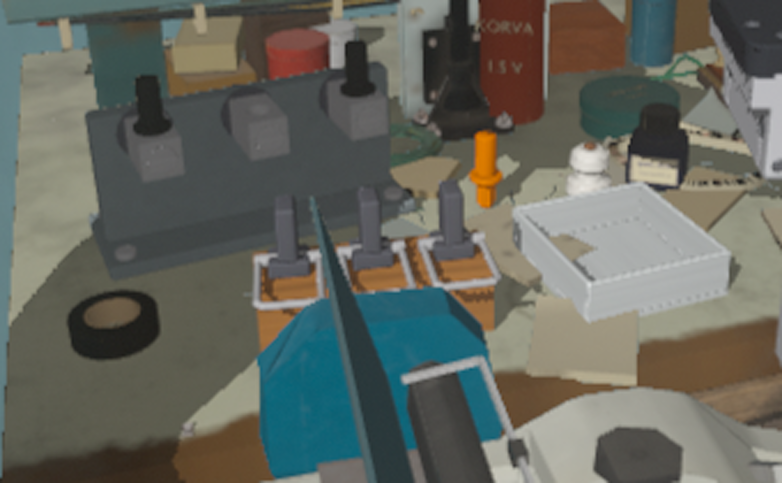

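View pics/top_z.png

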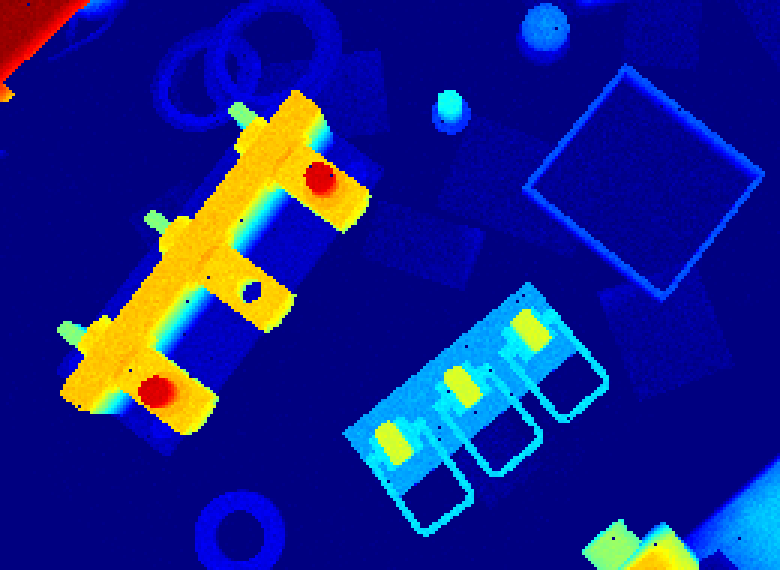

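Run:
```python
from h import *
p=np.load("p_top.npy");W=np.load("W_top.npy")
v,u=np.mgrid[:480,:640]
def roi(a,b,c,d): return (u>=a)&(u<b)&(v>=c)&(v<d)
# bungs & tabs
for nm,r,zl,zh in [("bungA",roi(255,285,228,255),146,165),("bungB",roi(200,230,298,325),146,165),("tab1",roi(280,303,315,340),90,110),("tab2",roi(303,325,295,322),90,110),("tab3",roi(325,350,277,300),90,110)]:
    m=r&(W[...,2]>zl)&(W[...,2]<zh); P=W[m]; uv=np.c_[u[m],v[m]]
    c=uv.mean(0); rr=cv2.minAreaRect(P[:,:2].astype('float32'))
    z={'b':156,'t':101}[nm[0]]
    print(nm,m.sum(),"z",np.median(P[:,2]).round(1),"mean",P.mean(0).round(1),"rect",np.round(rr[0],1),np.round(rr[1],1),round(rr[2],1),"ray",back("top",*c,z=z).round(1))
# frame top
m=roi(175,290,205,330)&(W[...,2]>100)&(W[...,2]<125)&(W[...,0]>380)
m=cv2.morphologyEx(m.astype('uint8'),cv2.MORPH_OPEN,np.ones((2,2)))
P=W[m>0]; print("frame top z",np.median(P[:,2]))
# rack top
m2=roi(270,365,270,345)&(W[...,2]>42)&(W[...,2]<54); P2=W[m2]
# tray rim
m3=roi(325,425,195,285)&(W[...,2]>30)&(W[...,2]<42)
n,l,s,c=cv2.connectedComponentsWithStats(m3.astype('uint8')); k=1+np.argmax(s[1:,4]); P3=W[l==k]
for nm,P in [("frame",P),("rack",P2),("tray",P3)]:
    r=cv2.minAreaRect(P[:,:2].astype('float32')); print(nm,len(P),np.round(r[0],1),np.round(r[1],1),r[2].__round__(2),np.median(P[:,2]))
# open hole
m=roi(230,255,265,290); dark=m&(W[...,2]<60)
n,l,s,c=cv2.connectedComponentsWithStats(dark.astype('uint8'));print(s,c)
cv2.imwrite("pics/hole.png",cv2.resize(p[255:300,215:265,::-1],None,fx=10,fy=10,interpolation=0))
```

```text
bungA 76 z 153.9 mean [579.9 -36.9 154.1] rect [580.3 -36.2] [16.7 16.2] 2.0 ray [579.6 -37.1 156. ]
bungB 88 z 154.4 mean [453.5  59.6 154. ] rect [453.5  60. ] [16.  17.1] 25.5 ray [453.4  59.1 156. ]
tab1 105 z 99.1 mean [421.4 -76.8  99.2] rect [421.7 -76.8] [26.2 14. ] 33.6 ray [421.4 -76.9 101. ]
tab2 102 z 99.4 mean [ 455.8 -120.6   99.4] rect [ 456.2 -120.6] [25.6 13.9] 38.9 ray [ 455.7 -120.7  101. ]
tab3 102 z 99.4 mean [ 490.1 -164.6   99.3] rect [ 490.3 -164.8] [24.6 13.9] 40.2 ray [ 489.9 -164.5  101. ]
frame top z 114.69938322524087
frame 3096 [478.4 -25.8] [241.7 268.7] 49.91 114.69938322524087
rack 1388 [ 456.  -120.6] [ 56.2 159.8] 37.93 48.94823190435784
tray 478 [ 597.1 -248.1] [124.9 115.7] 49.32 34.362426429364604
[[     0      0    640    480 306975]
 [   241    265     14     10     77]
 [   241    274      6      7     32]
 [   230    278     16     12    108]
 [   251    286      4      4      8]] [[319.55682059 239.47156935]
 [249.7012987  268.07792208]
 [243.65625    276.9375    ]
 [235.14814815 285.24074074]
 [253.125      288.125     ]]
```

View pics/hole.png

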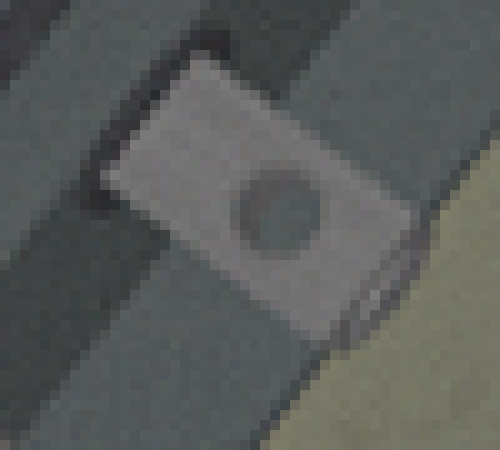

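```bash
cat >> h.py <<'E'
YF=np.radians(52.7)
def go(tgt,yaw=None):
    """print tool-axis shift (cm) and turn to reach TCP target from present pose"""
    s=manip.read_state(); p=s['eef_pos']; ps=s['eef_rot'][2]
    ex=np.array([np.cos(ps),np.sin(ps),0]); ey=np.array([np.sin(ps),-np.cos(ps),0])
    d=np.array(tgt,float)-p
    print("t %.2f pos"%s['clock'],p.round(1),"rot",s['eef_rot'].round(3),"gap %.1f"%s['finger_gap'],"F",s['wrist_force'].round(1))
    print("  shift cm x %.2f y %.2f z %.2f"%(d@ex/10,d@ey/10,-d[2]/10), "" if yaw is None else "turn %.3f"%(-((yaw-ps+np.pi)%(2*np.pi)-np.pi)))
E
python3 - <<'E'
from h import *
print("hole",back("top",242.2,275.8,z=115))
W=np.load("W_top.npy")
m=(W[...,2]>140)&(W[...,0]<720)&(W[...,0]>200); n,l,s,c=cv2.connectedComponentsWithStats(m.astype('uint8'))
for i in range(1,n):
    if s[i,4]>15: P=W[l==i]; print(s[i],P.min(0).round(),P.max(0).round())
go([453.4,59.1,240],-0.65)
E
```

```text
hole [517.68319908  11.7795226  115.        ]
[127 125  23  15 193] [ 416. -131.  311.] [720. 150. 982.]
[    0   157   202   117 13968] [ 416. -131.  140.] [720. 452. 982.]
[261 234  11  11  86] [ 416. -131.  140.] [589. -28. 982.]
[206 305  12  11  99] [445.  51. 140.] [462.  69. 158.]
[ 520  404  120   76 5519] [ 209. -556.  204.] [ 416. -131.  982.]
[369 408  46  61 875] [ 200. -286.  140.] [ 416. -131.  982.]
[ 153  448   91   32 1790] [ 200. -131.  167.] [416. 124. 982.]
t 0.25 pos [ 242.1 -493.7  205.2] rot [-3.142  0.    -1.115] gap 93.7 F [-0.3  0.6 -0.4]
  shift cm x -40.34 y -43.31 z -3.48 turn -0.465
```

>>> arm_command(
  steps=[
    [0.6, [0, 0, -3], -0.116],
    [0.6, [0, 0, -3], -0.116],
    [0.6, [0, 0, 0], -0.116],
    [0.6, [0, 0, 0], -0.117],
    [0.6, [0, 0, 0], 0],
  ],
)

```text
clock: 0.67
eef_pos: [242.1, -493.9, 265.7]
eef_rot: [3.141, -0.0, -0.644]
wrist_force: [-0.1, -0.2, 0.2]
finger_gap: 63.8
```

Run:
```python
from h import *
go([453.4,59.1,240],-0.65)
```

```text
t 0.67 pos [ 242.1 -493.9  265.7] rot [ 3.141 -0.    -0.644] gap 63.8 F [-0.1 -0.2  0.2]
  shift cm x -16.32 y -56.90 z 2.57 turn 0.006
```

>>> arm_command(
  steps=[
    [0.6, [-1.1, -3.8, 0], 0],
    [0.6, [-1.1, -3.8, 0], 0],
    [0.6, [-1.1, -3.8, 0], 0],
    [0.6, [-1.1, -3.8, 0], 0],
    [0.6, [-1.1, -3.8, 0], 0],
  ],
)

```text
clock: 1.08
eef_pos: [313.4, -307.5, 265.1]
eef_rot: [-3.141, 0.0, -0.655]
wrist_force: [0.9, -0.5, 0.3]
finger_gap: 56.6
```

>>> arm_command(
  steps=[
    [0.5, [-1.1, -3.8, 0], 0],
    [0.5, [-1.1, -3.8, 0], 0],
    [0.5, [-1.1, -3.8, 0], 0],
    [0.5, [-1.1, -3.8, 0], 0],
    [0.5, [-1.1, -3.8, 0], 0],
  ],
)

```text
clock: 1.5
eef_pos: [384.6, -122.9, 265.4]
eef_rot: [-3.142, -0.0, -0.655]
wrist_force: [0.7, -1.6, -0.5]
finger_gap: 47.1
```

>>> arm_command(
  steps=[
    [0.5, [-1.1, -3.8, 0], 0],
    [0.5, [-1.1, -3.8, 0], 0],
    [0.5, [-1.1, -3.8, 0], 0],
    [0.5, [0, 0, 0], 0],
    [0.5, [0, 0, 0], 0],
  ],
)

```text
clock: 1.92
eef_pos: [427.3, -12.5, 265.0]
eef_rot: [3.141, 0.001, -0.65]
wrist_force: [-0.1, -0.2, 0.8]
finger_gap: 47.1
```

Run:
```python
from h import *
go([453.4,59.1,240],-0.65)
p,d=manip.camera("wrist"); cv2.imwrite("pics/w1.png",p[:,:,::-1])
```

```text
t 1.92 pos [427.3 -12.5 265. ] rot [ 3.141e+00  1.000e-03 -6.500e-01] gap 47.1 F [-0.1 -0.2  0.8]
  shift cm x -2.25 y -7.28 z 2.50 turn 0.000
```

View pics/w1.png

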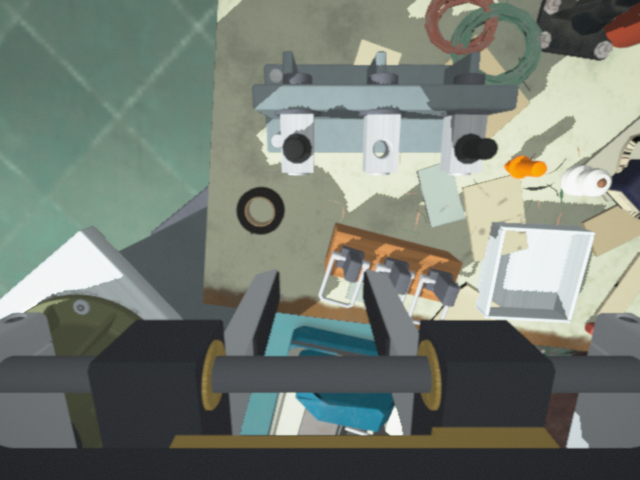

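```bash
cat >> h.py <<'E'
def wcloud():
    s=manip.read_state(); p,d=manip.camera("wrist")
    T=manip.calibration("wrist")['tool_from_camera']; P=cloud("wrist",d)
    from scipy.spatial.transform import Rotation as Ro
    R=Ro.from_euler('xyz',s['eef_rot']).as_matrix()
    return p,d,(P@T[:3,:3].T+T[:3,3])@R.T+s['eef_pos']
def wback(u,v,z,s=None):
    s=s or manip.read_state(); c=manip.calibration("wrist"); T=c['tool_from_camera']
    from scipy.spatial.transform import Rotation as Ro
    R=Ro.from_euler('xyz',s['eef_rot']).as_matrix()
    o=R@T[:3,3]+s['eef_pos']; w=R@T[:3,:3]@np.array([(u-c['cx'])/c['fx'],(v-c['cy'])/c['fy'],1])
    return o+w*(z-o[2])/w[2]
E
python3 - <<'E'
from h import *
p,d,W=wcloud(); v,u=np.mgrid[:480,:640]
for nm,(a,b,c,e) in dict(B=(275,320,125,165),A=(450,500,125,165)).items():
    m=(u>a)&(u<b)&(v>c)&(v<e)&(W[...,2]>149)&(W[...,2]<162)&(d>0)
    print(nm,m.sum(),W[m].mean(0).round(1),np.c_[u[m],v[m]].mean(0), wback(u[m].mean(),v[m].mean(),156).round(1))
m=(u>250)&(u<520)&(v>60)&(v<120)&(W[...,2]>112)&(W[...,2]<123)&(d>0)
P=W[m]; r=cv2.minAreaRect(P[:,:2].astype('float32')); print("wall top",np.median(P[:,2]),np.round(r[0],1),np.round(r[1],1),r[2])
cv2.imwrite("pics/h2.png",cv2.resize(p[100:190,260:500,::-1],None,fx=3.3,fy=3.3,interpolation=cv2.INTER_CUBIC))
E
```

```text
B 366 [453.3  61.6 155.6] [292.43169399 146.94535519] [453.4  60.8 156. ]
A 419 [579.  -34.2 154.9] [484.59665871 146.98806683] [578.5 -34.8 156. ]
wall top 116.73151352621827 [543.7  49.6] [ 41.1 239.2] 52.6842041015625
```

View pics/h2.png

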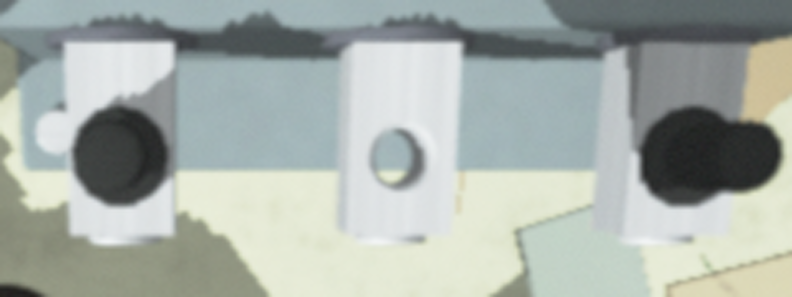

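Run:
```python
from h import *
print(wback(380.4,147.4,115))
go([453.4,60,125],-0.65)
```

```text
[515.973698    12.63110324 115.        ]
t 2.02 pos [427.  -14.5 265.2] rot [ 3.141  0.    -0.652] gap 47.2 F [ 0.1  0.9 -0.5]
  shift cm x -2.42 y -7.52 z 14.02 turn -0.002
```

>>> arm_command(
  steps=[
    [0.5, [-1.2, -3.75, 0], 0],
    [0.5, [-1.2, -3.75, 0], 0],
    [0.5, [0, 0, 4], 0],
    [0.5, [0, 0, 4], 0],
    [0.5, [0, 0, 0], 0],
  ],
)

```text
clock: 2.43
eef_pos: [450.5, 59.0, 179.4]
eef_rot: [3.135, 0.007, -0.653]
wrist_force: [-0.5, -0.4, -1.5]
finger_gap: 47.1
```

Run:
```python
from h import *
go([453.4,60,125],-0.65)
p,d,W=wcloud(); cv2.imwrite("pics/w2.png",p[:,:,::-1]); go([453.4,60,125],-0.65)
```

```text
t 2.43 pos [450.5  59.  179.4] rot [ 3.135  0.007 -0.653] gap 47.1 F [-0.5 -0.4 -1.5]
  shift cm x 0.17 y -0.25 z 5.44 turn -0.003
t 2.48 pos [452.   59.  183.4] rot [ 3.138  0.005 -0.653] gap 47.0 F [-0.2  0.4  0.2]
  shift cm x 0.05 y -0.17 z 5.84 turn -0.003
```

View pics/w2.png

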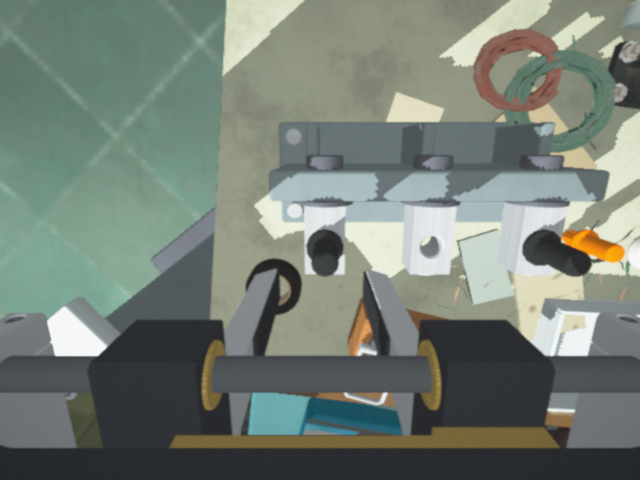

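>>> arm_command(
  steps=[
    [0.5, [0.05, -0.1, 2.5], 0],
    [0.5, [0, 0, 2.5], 0],
    [0.5, [0, 0, 0.8], 0],
    [0.5, [0, 0, 0], 0],
    [0.5, [0, 0, 0], 0],
  ],
  force=45,
)

```text
clock: 2.9
eef_pos: [455.4, 60.2, 129.5]
eef_rot: [-3.14, -0.001, -0.651]
wrist_force: [-0.2, 0.6, 0.0]
finger_gap: 47.0
```

>>> arm_command(
  steps=[
    [0.0, [0, 0, 0], 0],
    [0.0, [0, 0, 0], 0],
    [0.0, [0, 0, 0], 0],
    [0.0, [0, 0, 0], 0],
    [0.0, [0, 0, 0], 0],
  ],
  force=45,
)

```text
clock: 3.32
eef_pos: [454.6, 60.7, 127.8]
eef_rot: [-3.141, -0.0, -0.65]
wrist_force: [-3.1, 2.0, 5.9]
finger_gap: 17.2
```

>>> arm_command(
  steps=[
    [0.0, [0, 0, -0.4], 0],
    [0.0, [0, 0.1, -0.6], 0],
    [0.0, [0, -0.2, -0.6], 0],
    [0.0, [0, 0.1, -0.7], 0],
    [0.0, [0, 0, -0.7], 0],
  ],
)

```text
clock: 3.73
eef_pos: [454.5, 60.7, 158.3]
eef_rot: [-3.142, 0.0, -0.65]
wrist_force: [0.5, 0.3, -0.5]
finger_gap: 17.3
```

>>> arm_command(
  steps=[
    [0.0, [0, 0, -0.8], 0],
    [0.0, [0, 0, -2], 0],
    [0.0, [0, 0, -3], 0],
    [0.0, [0, 0, -3], 0],
    [0.0, [0, 0, 0], 0],
  ],
)

```text
clock: 4.15
eef_pos: [456.2, 60.8, 251.6]
eef_rot: [-3.136, -0.007, -0.65]
wrist_force: [1.4, -0.1, 0.7]
finger_gap: 17.3
```

```bash
cat > tray.py <<'E'
from h import *
def tray(nm):
    p,d=manip.camera("top"); W=cloud("top",d)
    cv2.imwrite(f"pics/{nm}.png",p[:,:,::-1])
    hsv=cv2.cvtColor(p,cv2.COLOR_RGB2HSV)
    m3=(W[...,2]>29)&(W[...,2]<42)&(hsv[...,1]<70)&(d>0)&(W[...,0]>400)
    n,l,s,c=cv2.connectedComponentsWithStats(m3.astype('uint8'))
    for k in range(1,n):
        if s[k,4]>150:
            r=cv2.minAreaRect(W[l==k][:,:2].astype('float32')); print("tray?",s[k,4],np.round(r[0],1),np.round(r[1],1),round(r[2],1))
E
python3 - <<'E'
from tray import *
tray("top3")
go([597,-248,265])
E
```

```text
tray? 1245 [ 861.7 -164.2] [88.7 90.2] 74.9
tray? 485 [ 597.2 -248.2] [124.8 115.9] 49.4
tray? 181 [ 412.7 -360.3] [69.  23.7] 88.9
t 4.20 pos [455.5  60.8 248.7] rot [-3.138 -0.004 -0.65 ] gap 17.2 F [ 0.3  0.2 -2.2]
  shift cm x 29.95 y 16.02 z -1.63
```

View pics/top3.png

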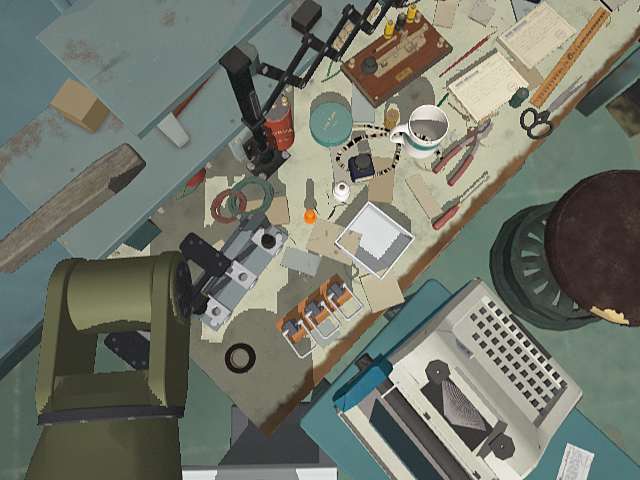

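Run:
```python
from h import *
go([581,-267,250])
```

```text
t 4.20 pos [455.5  60.8 248.7] rot [-3.138 -0.004 -0.65 ] gap 17.2 F [ 0.3  0.2 -2.2]
  shift cm x 29.83 y 18.50 z -0.13
```

9 rows of (3.3, 2.05), then check.

>>> arm_command(
  steps=[
    [0.0, [3.3, 2.05, 0], 0],
    [0.0, [3.3, 2.05, 0], 0],
    [0.0, [3.3, 2.05, 0], 0],
    [0.0, [3.3, 2.05, 0], 0],
    [0.0, [3.3, 2.05, 0], 0],
  ],
)

```text
clock: 4.62
eef_pos: [523.9, -122.6, 245.0]
eef_rot: [3.141, 0.001, -0.65]
wrist_force: [0.2, -0.0, -0.8]
finger_gap: 17.1
```

>>> arm_command(
  steps=[
    [0.0, [3.3, 2.05, 0], 0],
    [0.0, [3.3, 2.05, 0], 0],
    [0.0, [3.3, 2.05, 0], 0],
    [0.0, [3.3, 2.05, 0], 0],
    [0.0, [0, 0, 4], 0],
  ],
)

```text
clock: 5.03
eef_pos: [583.0, -273.1, 212.1]
eef_rot: [-3.14, -0.014, -0.654]
wrist_force: [0.8, 0.2, -0.5]
finger_gap: 17.0
```

>>> arm_command(
  steps=[
    [0.0, [0, 0, 4], 0],
    [0.0, [0, 0, 4], 0],
    [0.0, [0, 0, 0], 0],
    [0.0, [0, 0, 0], 0],
  ],
)

```text
clock: 5.37
eef_pos: [578.6, -265.5, 124.4]
eef_rot: [3.141, 0.004, -0.65]
wrist_force: [0.3, -0.2, 0.7]
finger_gap: 17.4
```

Run:
```python
from tray import *
tray("top4")
go([581,-267,48])
p,d,W=wcloud(); cv2.imwrite("pics/w4.png",p[:,:,::-1])
```

```text
tray? 1255 [ 862.7 -163.7] [90.9 94.7] 3.8
t 5.42 pos [ 579.7 -266.   127.1] rot [-3.141e+00 -1.000e-03 -6.500e-01] gap 17.1 F [0.5 0.2 1.2]
  shift cm x 0.16 y -0.00 z 7.91
```

View pics/w4.png

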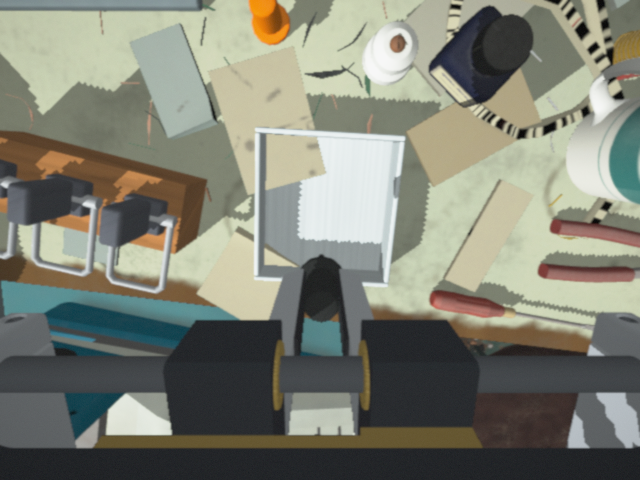

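>>> arm_command(
  steps=[
    [0.0, [0.1, 0, 3], 0],
    [0.0, [0, 0, 3], 0],
    [0.0, [0, 0, 1.8], 0],
    [0.0, [0, 0, 0], 0],
    [0.0, [0, 0, 0], 0],
  ],
)

```text
clock: 5.88
eef_pos: [581.0, -266.9, 49.7]
eef_rot: [-3.141, -0.002, -0.65]
wrist_force: [-0.2, 0.9, -0.8]
finger_gap: 17.0
```

>>> arm_command(
  steps=[
    [0.45, [0, 0, 0], 0],
    [0.45, [0, 0, 0], 0],
    [0.45, [0, 0, 0], 0],
    [0.45, [0, 0, 0], 0],
    [0.45, [0, 0, 0], 0],
  ],
)

```text
clock: 6.3
eef_pos: [580.3, -266.7, 48.2]
eef_rot: [-3.141, -0.001, -0.65]
wrist_force: [0.4, 0.2, -0.9]
finger_gap: 41.9
```

>>> arm_command(
  steps=[
    [0.45, [0, 0, -4], 0],
    [0.45, [0, 0, -4], 0],
    [0.45, [0, 0, -4], 0],
    [0.45, [0, 0, -4], 0],
    [0.45, [0, 0, -4], 0],
  ],
)

```text
clock: 6.72
eef_pos: [579.7, -266.4, 249.8]
eef_rot: [-3.142, -0.0, -0.65]
wrist_force: [0.2, 0.4, 0.1]
finger_gap: 42.2
```

Run:
```python
from tray import *
go([579,-36,255],-0.65)
p,d,W=wcloud(); cv2.imwrite("pics/w5.png",p[:,:,::-1])
```

```text
t 6.72 pos [ 579.7 -266.4  249.8] rot [-3.142 -0.    -0.65 ] gap 42.2 F [0.2 0.4 0.1]
  shift cm x -14.00 y -18.29 z -0.52 turn -0.000
```

View pics/w5.png

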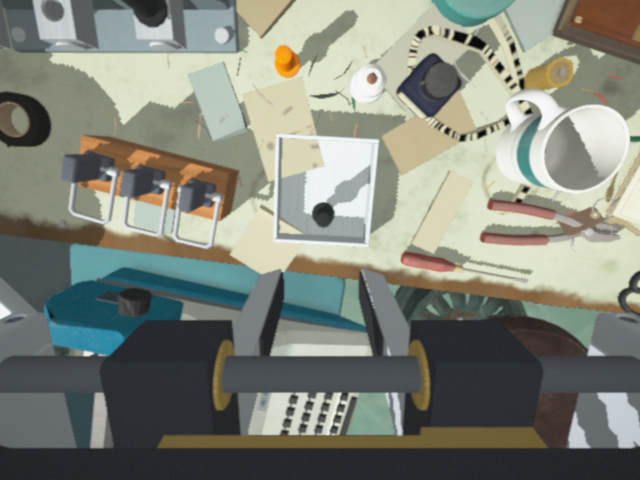

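>>> arm_command(
  steps=[
    [0.45, [-2.35, -3.05, 0], 0],
    [0.45, [-2.35, -3.05, 0], 0],
    [0.45, [-2.35, -3.05, 0], 0],
    [0.45, [-2.35, -3.05, 0], 0],
    [0.45, [-2.35, -3.05, 0], 0],
  ],
)

```text
clock: 7.18
eef_pos: [578.4, -72.3, 247.5]
eef_rot: [-3.141, -0.0, -0.65]
wrist_force: [0.4, 0.2, 0.5]
finger_gap: 42.4
```

>>> arm_command(
  steps=[
    [0.45, [-2.3, -3.05, 0], 0],
    [0.45, [0, 0, 3.5], 0],
    [0.45, [0, 0, 3.5], 0],
    [0.45, [0, 0, 0], 0],
    [0.45, [0, 0, 0], 0],
  ],
)

```text
clock: 7.6
eef_pos: [578.5, -35.8, 177.1]
eef_rot: [3.14, 0.002, -0.65]
wrist_force: [0.4, 0.4, 1.6]
finger_gap: 42.6
```

Run:
```python
from tray import *
p,d,W=wcloud(); cv2.imwrite("pics/w6.png",p[:,:,::-1])
go([579,-36,126],-0.65)
```

```text
t 7.65 pos [579.4 -36.2 178.9] rot [-3.141e+00 -1.000e-03 -6.500e-01] gap 42.0 F [ 0.2 -0.8  0.8]
  shift cm x -0.04 y 0.01 z 5.29 turn -0.000
```

View pics/w6.png

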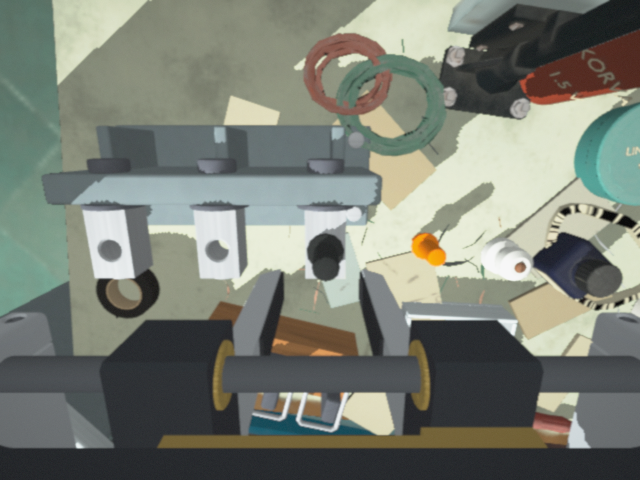

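>>> arm_command(
  steps=[
    [0.45, [0, 0, 2.4], 0],
    [0.45, [0, 0, 2.4], 0],
    [0.45, [0, 0, 0.4], 0],
    [0.45, [0, 0, 0], 0],
    [0, [0, 0, 0], 0],
  ],
)

```text
clock: 8.07
eef_pos: [580.0, -36.2, 127.8]
eef_rot: [-3.14, -0.002, -0.65]
wrist_force: [0.0, -0.1, 1.3]
finger_gap: 38.2
```

>>> arm_command(
  steps=[
    [0.0, [0, 0, 0], 0],
    [0.0, [0, 0, 0], 0],
    [0.0, [0, 0, 0], 0],
    [0.0, [0, 0, 0], 0],
    [0.0, [0, 0, 0], 0],
  ],
)

```text
clock: 8.48
eef_pos: [580.5, -36.6, 127.1]
eef_rot: [-3.14, -0.005, -0.65]
wrist_force: [5.8, -5.1, 2.6]
finger_gap: 17.3
```

>>> arm_command(
  steps=[
    [0.0, [0, 0, -0.4], 0],
    [0.0, [0, 0.1, -0.6], 0],
    [0.0, [0, -0.2, -0.6], 0],
    [0.0, [0, 0.1, -0.7], 0],
    [0.0, [0, 0, -0.7], 0],
  ],
)

```text
clock: 8.9
eef_pos: [579.1, -36.0, 156.0]
eef_rot: [-3.142, -0.0, -0.65]
wrist_force: [-0.1, 0.5, -0.7]
finger_gap: 16.8
```

>>> arm_command(
  steps=[
    [0.0, [0, 0, -0.8], 0],
    [0.0, [0, 0, -2], 0],
    [0.0, [0, 0, -3], 0],
    [0.0, [0, 0, -3], 0],
    [0.0, [0, 0, 0], 0],
  ],
)

```text
clock: 9.32
eef_pos: [580.5, -35.8, 250.3]
eef_rot: [-3.137, -0.008, -0.65]
wrist_force: [-0.3, -0.2, 0.6]
finger_gap: 17.4
```

Run:
```python
from tray import *
go([613,-229,250])
tray("top7")
```

```text
t 9.32 pos [580.5 -35.8 250.3] rot [-3.137 -0.008 -0.65 ] gap 17.4 F [-0.3 -0.2  0.6]
  shift cm x 14.28 y 13.41 z 0.03 
tray? 1240 [ 862.1 -164.5] [88.9 91.4] 60.1
tray? 493 [ 597.2 -248.3] [124.7 115.9] 49.4
tray? 171 [ 411.7 -359.2] [66.3 21.7] 88.9
```

View pics/top7.png

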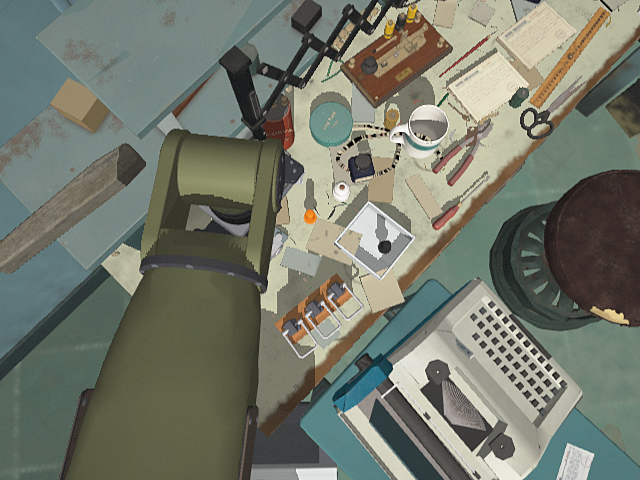

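>>> arm_command(
  steps=[
    [0.0, [2.85, 2.7, 0], 0],
    [0.0, [2.85, 2.7, 0], 0],
    [0.0, [2.85, 2.7, 0], 0],
    [0.0, [2.85, 2.65, 0], 0],
    [0.0, [2.85, 2.65, 0], 0],
  ],
)

```text
clock: 9.78
eef_pos: [611.0, -230.4, 242.7]
eef_rot: [3.141, 0.001, -0.65]
wrist_force: [0.0, 0.2, -0.6]
finger_gap: 17.1
```

>>> arm_command(
  steps=[
    [0.0, [0, 0, 4], 0],
    [0.0, [0, 0, 4], 0],
    [0.0, [0, 0, 4], 0],
    [0.0, [0, 0, 0], 0],
    [0.0, [0, 0, 0], 0],
  ],
)

```text
clock: 10.2
eef_pos: [610.5, -228.3, 122.3]
eef_rot: [3.141, 0.004, -0.65]
wrist_force: [0.1, -0.1, 0.8]
finger_gap: 17.2
```

Run:
```python
from tray import *
go([613,-229,48])
p,d,W=wcloud(); cv2.imwrite("pics/w8.png",p[:,:,::-1])
```

```text
t 10.20 pos [ 610.5 -228.3  122.3] rot [ 3.141  0.004 -0.65 ] gap 17.2 F [ 0.1 -0.1  0.8]
  shift cm x 0.24 y -0.09 z 7.43
```

View pics/w8.png

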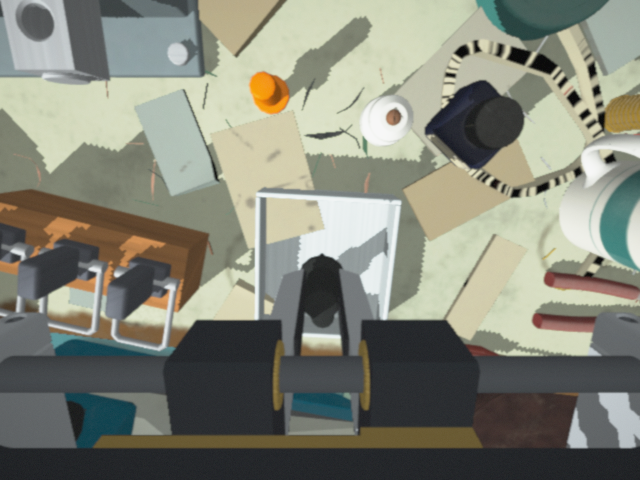

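>>> arm_command(
  steps=[
    [0.0, [0.1, 0, 3], 0],
    [0.0, [0, 0, 3], 0],
    [0.0, [0, 0, 1.5], 0],
    [0.0, [0, 0, 0], 0],
    [0.0, [0, 0, 0], 0],
  ],
)

```text
clock: 10.67
eef_pos: [613.3, -229.7, 51.1]
eef_rot: [-3.141, -0.003, -0.65]
wrist_force: [0.1, -0.0, -0.4]
finger_gap: 17.1
```

>>> arm_command(
  steps=[
    [0.45, [0, 0, 0], 0],
    [0.45, [0, 0, 0], 0],
    [0.45, [0, 0, 0], 0],
    [0.45, [0, 0, 0], 0],
    [0.45, [0, 0, 0], 0],
  ],
)

```text
clock: 11.08
eef_pos: [612.3, -229.4, 49.1]
eef_rot: [-3.141, -0.001, -0.65]
wrist_force: [-0.2, 0.6, 0.2]
finger_gap: 42.0
```

>>> arm_command(
  steps=[
    [0.45, [0, 0, -4], 0],
    [0.45, [0, 0, -4], 0],
    [0.45, [0, 0, -4], 0],
    [0.45, [0, 0, -4], 0],
    [0.45, [0, 0, -4], 0],
  ],
)

```text
clock: 11.5
eef_pos: [611.7, -229.2, 250.8]
eef_rot: [-3.142, -0.0, -0.65]
wrist_force: [-0.3, -0.0, -0.1]
finger_gap: 42.5
```

Run:
```python
from tray import *
go([490,-164.5,200],-0.905)
p,d,W=wcloud(); cv2.imwrite("pics/w9.png",p[:,:,::-1])
```

```text
t 11.50 pos [ 611.7 -229.2  250.8] rot [-3.142 -0.    -0.65 ] gap 42.5 F [-0.3 -0.  -0.1]
  shift cm x -13.61 y 2.22 z 5.08 turn 0.255
```

View pics/w9.png

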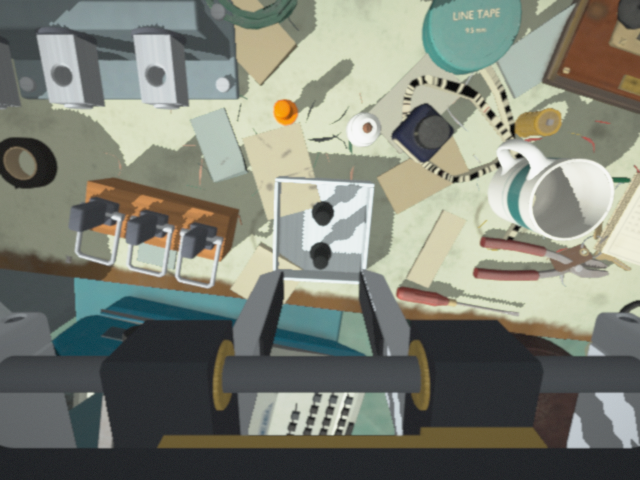

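>>> arm_command(
  steps=[
    [0.45, [-4, 0.7, 0], 0],
    [0.45, [-4, 0.7, 0], 0],
    [0.45, [0, 0, 0], 0.12],
    [0.45, [0, 0, 0], 0.12],
    [0.45, [0, 0, 0], 0.015],
  ],
)

```text
clock: 11.97
eef_pos: [539.7, -191.9, 248.9]
eef_rot: [-3.141, -0.001, -0.911]
wrist_force: [0.2, 0.6, -1.0]
finger_gap: 42.5
```

Run:
```python
from tray import *
go([490,-164.5,180],-0.905)
```

```text
t 11.97 pos [ 539.7 -191.9  248.9] rot [-3.141e+00 -1.000e-03 -9.110e-01] gap 42.5 F [ 0.2  0.6 -1. ]
  shift cm x -5.21 y 2.24 z 6.89 turn -0.006
```

>>> arm_command(
  steps=[
    [0.45, [-2.6, 1.12, 0], -0.006],
    [0.45, [-2.6, 1.12, 0], 0],
    [0.45, [0, 0, 3.5], 0],
    [0.45, [0, 0, 3.5], 0],
    [0.45, [0, 0, 0], 0],
  ],
)

```text
clock: 12.38
eef_pos: [487.9, -164.2, 173.1]
eef_rot: [3.138, 0.007, -0.896]
wrist_force: [-0.4, 0.7, -1.2]
finger_gap: 42.1
```

Run:
```python
from tray import *
p,d,W=wcloud(); cv2.imwrite("pics/w10.png",p[:,:,::-1])
p,d,W=wcloud(); 
go([490,-164.5,64],-0.905)
v,u=np.mgrid[:480,:640]
m=(W[...,2]>92)&(W[...,2]<106)&(d>0)&(v<300)
n,l,s,c=cv2.connectedComponentsWithStats(m.astype('uint8'))
for k in range(1,n):
    if s[k,4]>150: r=cv2.minAreaRect(W[l==k][:,:2].astype('float32')); print(s[k],np.round(r[0],1),np.round(r[1],1),round(r[2],1))
```

```text
t 12.48 pos [ 490.3 -165.3  178.8] rot [ 3.141e+00  1.000e-03 -8.970e-01] gap 42.5 F [1.3 0.2 0.7]
  shift cm x -0.08 y -0.03 z 11.48 turn 0.008
[133   0  50 103 936] [527.8   6.2] [67.4 26.6] 23.6
[244  11  23  23 210] [582.4 -30.4] [ 6.7 15.5] 67.4
[  32   12   66  119 1992] [473.5  57.6] [87.6 35.2] 12.9
[129  45  18  24 254] [515.5  18.4] [15.1  7.2] 12.2
[245  53  44  20 248] [566.7 -53.9] [ 6.6 30.3] 59.9
[ 20  77  15  24 233] [450.2  67.2] [14.9  5.7] 26.9
[172 224  22  35 658] [421.8 -75.5] [26.  13.8] 36.2
[243 225  20  34 602] [ 456.  -118.9] [25.3 14.5] 38.3
[314 226  18  34 580] [ 490.5 -163. ] [25.5 13.6] 39.1
```

View pics/w10.png

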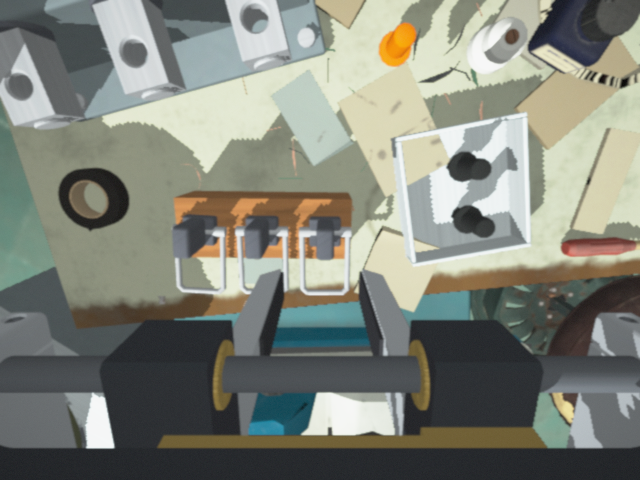

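>>> arm_command(
  steps=[
    [0.45, [-0.1, -0.1, 3.5], 0],
    [0.45, [0, 0, 3.5], 0],
    [0.45, [0, 0, 3.2], 0],
    [0.45, [0, 0, 0.9], 0],
    [0.45, [0, 0, 0], 0],
  ],
)

```text
clock: 12.9
eef_pos: [490.5, -163.9, 67.2]
eef_rot: [3.141, 0.002, -0.898]
wrist_force: [-0.4, -0.4, 0.8]
finger_gap: 42.1
```

>>> arm_command(
  steps=[
    [0.45, [0, 0, 0], 0],
    [0.0, [0, 0, 0], 0],
    [0.0, [0, 0, 0], 0],
    [0.0, [0, 0, 0], 0],
    [0.0, [0, 0, 0], 0],
  ],
  force=40,
)

```text
clock: 13.32
eef_pos: [490.7, -163.9, 68.4]
eef_rot: [-3.141, -0.001, -0.899]
wrist_force: [0.1, -0.2, 0.2]
finger_gap: 18.4
```

>>> arm_command(
  steps=[
    [0.0, [0, 0, 0], 0],
    [0.0, [0, 0, 0], 0],
  ],
)

```text
clock: 13.48
eef_pos: [490.6, -163.9, 68.1]
eef_rot: [-3.141, -0.001, -0.899]
wrist_force: [-0.8, -0.4, 6.7]
finger_gap: 13.8
```

>>> arm_command(
  steps=[
    [0.0, [0, 0, -1], 0],
    [0.0, [0, 0, -2], 0],
    [0.0, [0, 0, -3], 0],
    [0.0, [0, 0, -4], 0],
    [0.0, [0, 0, -4], 0],
  ],
)

```text
clock: 13.9
eef_pos: [489.5, -163.4, 209.1]
eef_rot: [3.141, 0.002, -0.899]
wrist_force: [1.3, -0.6, -1.5]
finger_gap: 14.0
```

>>> arm_command(
  steps=[
    [0.0, [0, 0, 0], -0.12],
    [0.0, [0, 0, 0], -0.12],
    [0.0, [0, 0, 0], -0.01],
    [0.0, [0, 0, 0], 0],
  ],
)

```text
clock: 14.23
eef_pos: [490.0, -163.6, 207.5]
eef_rot: [3.141, 0.001, -0.652]
wrist_force: [-0.3, 0.4, -2.2]
finger_gap: 14.0
```

Run:
```python
from tray import *
p,d,W=wcloud(); cv2.imwrite("pics/w11.png",p[:,:,::-1])
go([579.3,-36,215],-0.651)
```

```text
t 14.28 pos [ 490.  -163.6  207.3] rot [ 3.141e+00  1.000e-03 -6.530e-01] gap 13.9 F [ 1.4 -0.6 -1.7]
  shift cm x -0.66 y -15.56 z -0.77 turn -0.002
```

View pics/w11.png

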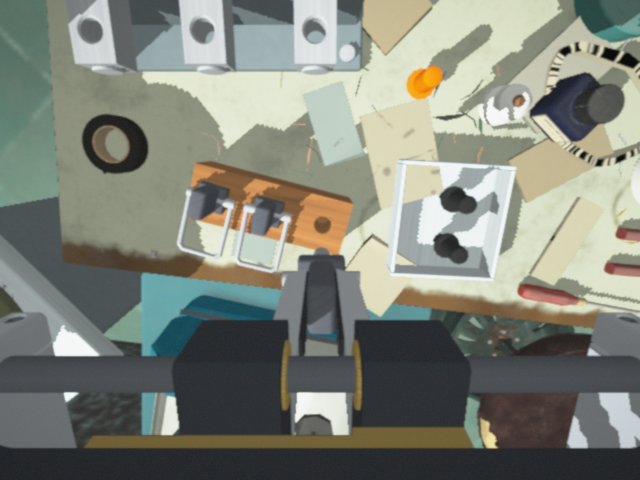

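>>> arm_command(
  steps=[
    [0.0, [-0.16, -3.9, 0], 0],
    [0.0, [-0.16, -3.9, 0], 0],
    [0.0, [-0.16, -3.9, 0], 0],
    [0.0, [-0.16, -3.85, 0], 0],
    [0.0, [0, 0, 0], 0],
  ],
)

```text
clock: 14.7
eef_pos: [581.2, -31.1, 206.6]
eef_rot: [-3.141, 0.001, -0.649]
wrist_force: [-1.6, -0.0, -2.4]
finger_gap: 13.6
```

>>> arm_command(
  steps=[
    [0.0, [0, 0, 0], 0],
    [0.0, [0, 0, 0], 0],
  ],
)

```text
clock: 14.87
eef_pos: [578.8, -36.3, 206.9]
eef_rot: [3.141, 0.001, -0.651]
wrist_force: [-0.1, -1.3, -2.5]
finger_gap: 13.5
```

Run:
```python
from tray import *
go([579.5,-36.2,183],-0.651)
p,d,W=wcloud(); cv2.imwrite("pics/w12.png",p[:,:,::-1])
s,_=manip.camera("scene"); cv2.imwrite("pics/s12.png",cv2.resize(s[150:330,120:420,::-1],None,fx=2.6,fy=2.6,interpolation=cv2.INTER_CUBIC))
```

```text
t 14.87 pos [578.8 -36.3 206.9] rot [ 3.141e+00  1.000e-03 -6.510e-01] gap 13.5 F [-0.1 -1.3 -2.5]
  shift cm x 0.05 y -0.05 z 2.39 turn 0.000
```

View pics/w12.png

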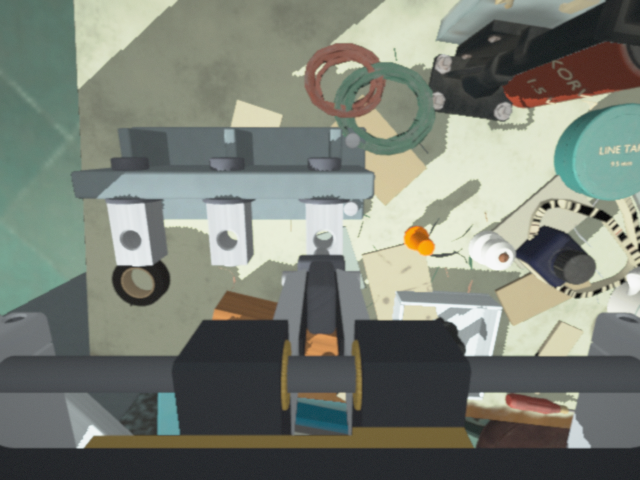

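View pics/s12.png

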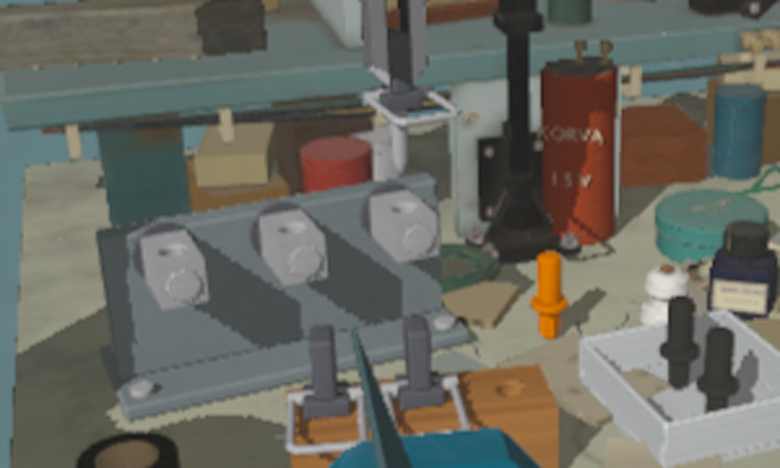

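Run:
```python
from tray import *
for u in (130,227,323): print(wback(u,240,115).round(1))
```

```text
[452.5  60.9 115. ]
[516.5  12.1 115. ]
[579.8 -36.2 115. ]
```

>>> arm_command(
  steps=[
    [0.0, [0.05, -0.05, 1.6], 0],
    [0.0, [0, 0, 0.8], 0],
    [0.0, [0, 0, 0.6], 0],
    [0.0, [0, 0, 0.6], 0],
    [0.0, [0, 0, 0], 0],
  ],
)

```text
clock: 15.38
eef_pos: [579.4, -36.2, 170.4]
eef_rot: [3.141, 0.001, -0.65]
wrist_force: [-0.7, -0.5, -2.3]
finger_gap: 13.5
```

Tip is past the mouth with no force. Continue down.

>>> arm_command(
  steps=[
    [0.0, [0, 0, 0.9], 0],
    [0.0, [0, 0, 0.9], 0],
    [0.0, [0, 0, 0.8], 0],
    [0.0, [0, 0, 0.6], 0],
    [0.0, [0, 0, 0], 0],
  ],
)

```text
clock: 15.8
eef_pos: [579.6, -36.0, 137.9]
eef_rot: [3.141, 0.001, -0.649]
wrist_force: [0.8, -1.1, -3.2]
finger_gap: 13.4
```

>>> arm_command(
  steps=[
    [0.0, [0, 0, 0.3], 0],
    [0.0, [0, 0, 0.3], 0],
    [0.0, [0, 0, 0], 0],
  ],
)

```text
clock: 16.05
eef_pos: [579.9, -35.9, 133.3]
eef_rot: [-3.142, 0.0, -0.649]
wrist_force: [-0.7, -0.4, -2.3]
finger_gap: 13.7
```

>>> arm_command(
  steps=[
    [0.0, [0, 0, 0.2], 0],
    [0.0, [0, 0, 0.2], 0],
    [0.0, [0, 0, 0], 0],
  ],
)

```text
clock: 16.3
eef_pos: [580.2, -35.8, 132.9]
eef_rot: [-3.14, -0.002, -0.649]
wrist_force: [-14.1, 2.6, 30.3]
finger_gap: 13.6
```

Seated at 132.9 with 30 N upward. Release and retreat.

>>> arm_command(
  steps=[
    [0.0, [0, 0, -0.2], 0],
    [0.3, [0, 0, 0], 0],
    [0.3, [0, 0, 0], 0],
    [0.3, [0, 0, 0], 0],
    [0.3, [0, 0, 0], 0],
  ],
)

```text
clock: 16.72
eef_pos: [579.8, -35.9, 131.1]
eef_rot: [3.141, 0.0, -0.649]
wrist_force: [-0.6, 0.4, -0.6]
finger_gap: 28.6
```

>>> arm_command(
  steps=[
    [0.3, [0, 0, -2], 0],
    [0.3, [0, 0, -4], 0],
    [0.3, [0, 0, -2], 0],
    [0.0, [0, 0, 0], 0],
    [0.0, [0, 0, 0], 0],
  ],
)

```text
clock: 17.13
eef_pos: [580.2, -35.9, 211.9]
eef_rot: [-3.141, -0.001, -0.649]
wrist_force: [-0.4, -0.9, -0.8]
finger_gap: 18.5
```

Run:
```python
from tray import *
b=np.array([579.6,-36.2,0])-60*np.array([.606,.795,0]); print(b)
go([b[0],b[1],160],-0.651)
p,d,W=wcloud(); cv2.imwrite("pics/w13.png",p[:,:,::-1])
s,_=manip.camera("scene"); cv2.imwrite("pics/s13.png",cv2.resize(s[150:330,120:420,::-1],None,fx=2.6,fy=2.6,interpolation=cv2.INTER_CUBIC))
```

```text
[543.24 -83.9    0.  ]
t 17.13 pos [580.2 -35.9 211.9] rot [-3.141e+00 -1.000e-03 -6.490e-01] gap 18.5 F [-0.4 -0.9 -0.8]
  shift cm x -0.04 y 6.05 z 5.19 turn 0.002
```

View pics/w13.png

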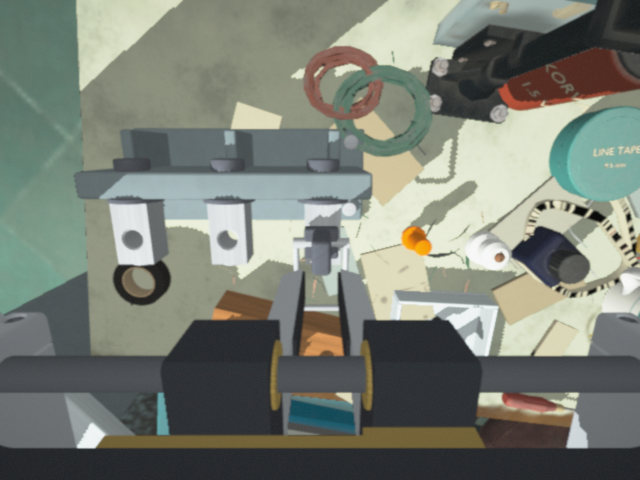

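View pics/s13.png

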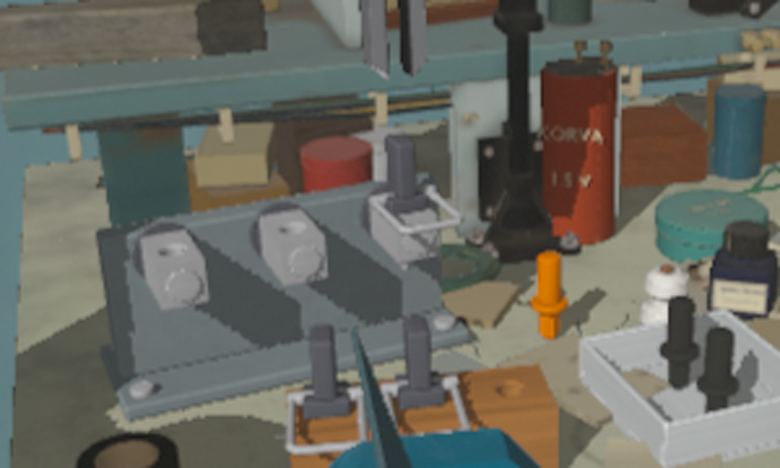

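>>> arm_command(
  steps=[
    [0.0, [0, 3, 0], 0],
    [0.0, [0, 2.85, 0], 0],
    [0.0, [0, 0, 3.5], 0],
    [0.0, [0, 0, 3.5], 0],
    [0.0, [0, 0, 0], 0],
  ],
)

```text
clock: 17.65
eef_pos: [541.1, -82.2, 134.4]
eef_rot: [3.137, 0.01, -0.65]
wrist_force: [-0.8, 0.5, -1.2]
finger_gap: 0.5
```

```bash
cat >> h.py <<'E'
def inframe(h):
    """TCP in frame axes from hole h (x,y); z abs"""
    s=manip.read_state(); d=s['eef_pos'][:2]-np.array(h); 
    print("frame-x %.1f frame-y %.1f z %.1f"%(d@[.606,.795],d@[-.795,.606],s['eef_pos'][2]),"F",s['wrist_force'].round(1),"gap",round(s['finger_gap'],1))
E
python3 - <<'E'
from h import *
inframe([579.6,-36.2])
E
```

```text
frame-x -59.9 frame-y 2.8 z 134.4 F [-0.8  0.5 -1.2] gap 0.5
```

>>> arm_command(
  steps=[
    [0.0, [0, 0, 1.5], 0],
    [0.0, [0, -0.15, 1.5], 0],
    [0.0, [0, -0.5, 1.2], 0],
    [0.0, [0, -0.4, 0.8], 0],
    [0.0, [0, 0, 0], 0],
  ],
)

```text
clock: 18.07
eef_pos: [550.9, -73.2, 90.4]
eef_rot: [3.141, 0.002, -0.648]
wrist_force: [-0.2, 0.7, 0.1]
finger_gap: 0.2
```

Run:
```python
from h import *
inframe([579.6,-36.2])
s,_=manip.camera("scene"); cv2.imwrite("pics/s14.png",cv2.resize(s[150:330,120:420,::-1],None,fx=2.6,fy=2.6,interpolation=cv2.INTER_CUBIC))
```

```text
frame-x -46.8 frame-y 0.3 z 90.4 F [-0.2  0.7  0.1] gap 0.2
```

View pics/s14.png

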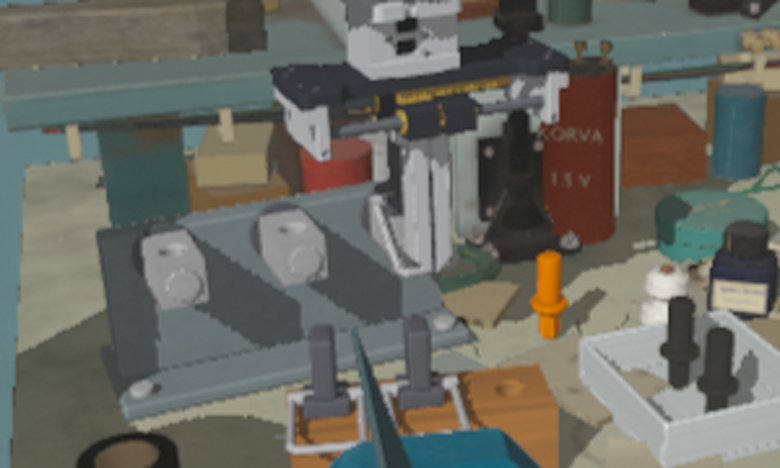

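>>> arm_command(
  steps=[
    [0.0, [0, -0.3, 0.6], 0],
    [0.0, [0, -0.3, 0.5], 0],
    [0.0, [0, -0.2, 0.2], 0],
    [0.0, [0, 0, 0], 0],
    [0.0, [0, 0, 0], 0],
  ],
)

```text
clock: 18.53
eef_pos: [556.3, -67.4, 78.9]
eef_rot: [-3.141, -0.001, -0.649]
wrist_force: [0.4, 0.1, -0.6]
finger_gap: 0.3
```

Run:
```python
from h import *
inframe([579.6,-36.2])
s,_=manip.camera("scene"); cv2.imwrite("pics/s15.png",cv2.resize(s[150:330,120:420,::-1],None,fx=2.6,fy=2.6,interpolation=cv2.INTER_CUBIC))
```

```text
frame-x -39.0 frame-y -0.4 z 78.9 F [ 0.4  0.1 -0.6] gap 0.3
```

View pics/s15.png

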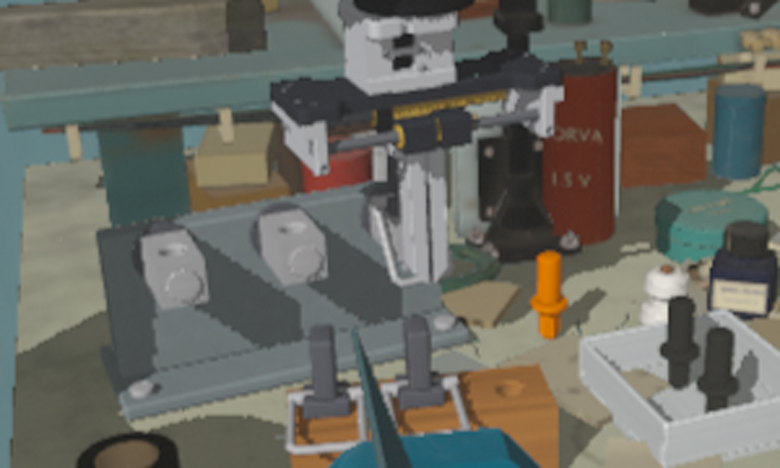

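>>> arm_command(
  steps=[
    [0.0, [0, 1.5, 0], 0],
    [0.0, [0, 2.5, 0], 0],
    [0.0, [0, 0, -2], 0],
    [0.0, [0, 0, 0], 0],
    [0.0, [0, 0, 0], 0],
  ],
)

```text
clock: 19.0
eef_pos: [531.6, -100.3, 99.0]
eef_rot: [-3.141, -0.002, -0.65]
wrist_force: [0.4, -0.2, 0.1]
finger_gap: 0.3
```

Run:
```python
from h import *
inframe([579.6,-36.2])
s,_=manip.camera("scene"); cv2.imwrite("pics/s16.png",cv2.resize(s[150:330,120:420,::-1],None,fx=2.6,fy=2.6,interpolation=cv2.INTER_CUBIC))
```

```text
frame-x -80.1 frame-y -0.7 z 99.0 F [ 0.4 -0.2  0.1] gap 0.3
```

View pics/s16.png

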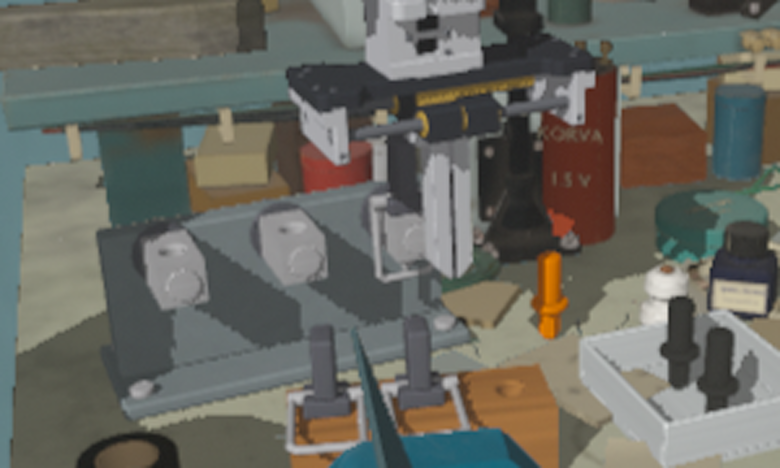

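>>> arm_command(
  steps=[
    [0.45, [0, 0, -4], 0],
    [0.45, [0, 0, -4], 0],
    [0.45, [0, 0, 0], 0.12],
    [0.45, [0, 0, 0], 0.12],
    [0.45, [0, 0, 0], 0.006],
  ],
)

```text
clock: 19.47
eef_pos: [531.5, -99.4, 177.9]
eef_rot: [3.141, 0.0, -0.9]
wrist_force: [0.0, 0.3, -1.2]
finger_gap: 30.2
```

Run:
```python
from h import *
go([455.9,-119.8,180],-0.899)
```

```text
t 19.47 pos [531.5 -99.4 177.9] rot [ 3.141  0.    -0.9  ] gap 30.2 F [ 0.   0.3 -1.2]
  shift cm x -3.10 y 7.19 z -0.21 turn -0.001
```

>>> arm_command(
  steps=[
    [0.45, [-1.55, 3.6, 0], 0],
    [0.45, [-1.55, 3.6, 0], 0],
    [0.45, [0, 0, 0], 0],
    [0.45, [0, 0, 0], 0],
    [0.45, [0, 0, 0], 0],
  ],
)

```text
clock: 19.88
eef_pos: [456.4, -120.5, 178.2]
eef_rot: [-3.142, -0.0, -0.893]
wrist_force: [-0.3, 0.0, 0.3]
finger_gap: 42.2
```

```bash
cat > tabs.py <<'E'
from h import *
def tabs(nm=None):
    p,d,W=wcloud(); 
    if nm: cv2.imwrite(f"pics/{nm}.png",p[:,:,::-1])
    m=(W[...,2]>92)&(W[...,2]<106)&(d>0); m[300:]=0
    n,l,s,c=cv2.connectedComponentsWithStats(m.astype('uint8'))
    for k in range(1,n):
        q=W[l==k].mean(0)
        if s[k,4]>150 and q[0]<500 and q[1]<-50: r=cv2.minAreaRect(W[l==k][:,:2].astype('float32')); print(s[k],np.round(r[0],1),np.round(r[1],1),round(r[2],1))
E
python3 - <<'E'
from tabs import *
tabs("w17")
go([455.9,-119.8,68],-0.899)
E
```

```text
[242 227  20  34 601] [421.6 -75.2] [26.4 13.9] 35.2
[312 228  18  33 556] [ 456.  -118.7] [25.2 13.7] 38.9
t 19.93 pos [ 456.7 -120.4  178.2] rot [-3.142 -0.    -0.893] gap 42.5 F [-0.5  0.7 -0.1]
  shift cm x -0.10 y 0.03 z 11.02 turn 0.006
```

View pics/w17.png

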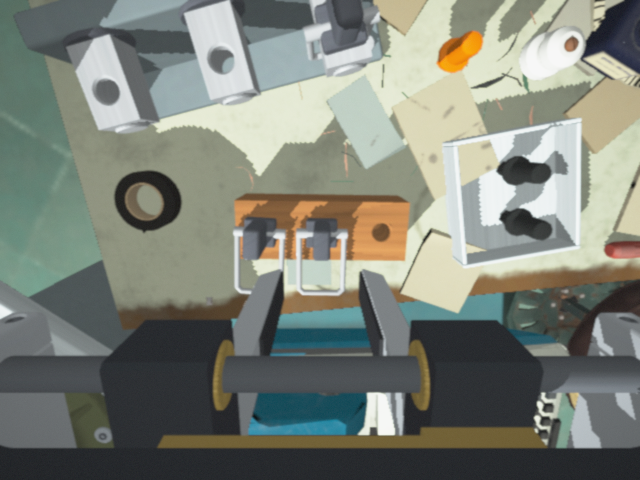

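>>> arm_command(
  steps=[
    [0.45, [-0.1, 0, 3.5], 0],
    [0.45, [0, 0, 3.5], 0],
    [0.45, [0, 0, 3.2], 0],
    [0.45, [0, 0, 0.8], 0],
    [0.45, [0, 0, 0], 0],
  ],
)

```text
clock: 20.35
eef_pos: [454.9, -119.1, 66.6]
eef_rot: [3.139, 0.004, -0.894]
wrist_force: [1.5, -0.5, -0.1]
finger_gap: 42.4
```

>>> arm_command(
  steps=[
    [0.45, [0, 0, 0], 0],
    [0.0, [0, 0, 0], 0],
    [0.0, [0, 0, 0], 0],
    [0.0, [0, 0, 0], 0],
    [0.0, [0, 0, 0], 0],
  ],
)

```text
clock: 20.77
eef_pos: [455.8, -119.9, 69.3]
eef_rot: [-3.141, -0.001, -0.895]
wrist_force: [-0.2, 0.1, -0.3]
finger_gap: 19.1
```

>>> arm_command(
  steps=[
    [0.0, [0, 0, 0], 0],
    [0.0, [0, 0, 0], 0],
  ],
)

```text
clock: 20.93
eef_pos: [455.7, -119.9, 69.0]
eef_rot: [-3.141, -0.001, -0.895]
wrist_force: [-0.3, 0.4, 5.1]
finger_gap: 13.9
```

>>> arm_command(
  steps=[
    [0.0, [0, 0, -1], 0],
    [0.0, [0, 0, -2], 0],
    [0.0, [0, 0, -3], 0],
    [0.0, [0, 0, -4], 0],
    [0.0, [0, 0, -4], 0],
  ],
)

```text
clock: 21.35
eef_pos: [454.5, -119.4, 210.2]
eef_rot: [3.141, 0.002, -0.895]
wrist_force: [1.6, -0.1, -2.0]
finger_gap: 13.7
```

>>> arm_command(
  steps=[
    [0.0, [0, 0, 0], -0.12],
    [0.0, [0, 0, 0], -0.12],
    [0.0, [0, 0, 0], -0.006],
    [0.0, [0, 0, 0], 0],
  ],
)

```text
clock: 21.68
eef_pos: [455.0, -119.6, 208.5]
eef_rot: [3.141, 0.001, -0.652]
wrist_force: [0.4, -0.0, -1.9]
finger_gap: 13.6
```

Run:
```python
from tray import *
go([516.4,12.1,210],-0.651)
p,d,W=wcloud(); cv2.imwrite("pics/w18.png",p[:,:,::-1])
```

```text
t 21.68 pos [ 455.  -119.6  208.5] rot [ 3.141e+00  1.000e-03 -6.520e-01] gap 13.6 F [ 0.4 -0.  -1.9]
  shift cm x -3.12 y -14.19 z -0.15 turn -0.001
```

View pics/w18.png

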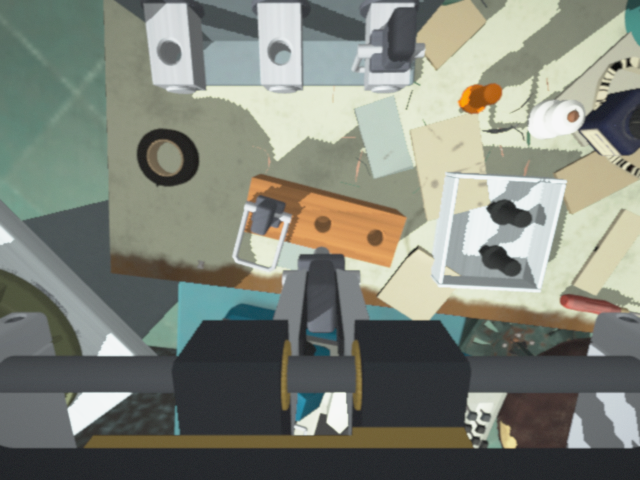

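>>> arm_command(
  steps=[
    [0.0, [-1.6, -2, 0], 0],
    [0.0, [-1.5, -4, 0], 0],
    [0.0, [0, -4, 0], 0],
    [0.0, [0, -4, 0], 0],
    [0.0, [0, -0.2, 0], 0],
  ],
)

```text
clock: 22.15
eef_pos: [518.1, 15.4, 207.9]
eef_rot: [-3.141, 0.001, -0.649]
wrist_force: [-0.5, 0.0, -2.5]
finger_gap: 13.6
```

>>> arm_command(
  steps=[
    [0.0, [0, 0, 0], 0],
    [0.0, [0, 0, 0], 0],
    [0.0, [0, 0, 0], 0],
  ],
)

```text
clock: 22.4
eef_pos: [515.6, 10.3, 208.3]
eef_rot: [3.141, 0.0, -0.651]
wrist_force: [-0.2, -0.5, -1.7]
finger_gap: 13.8
```

Run:
```python
from tray import *
go([516.4,12.1,183],-0.651)
```

```text
t 22.40 pos [515.6  10.3 208.3] rot [ 3.141  0.    -0.651] gap 13.8 F [-0.2 -0.5 -1.7]
  shift cm x -0.05 y -0.19 z 2.53 turn -0.000
```

>>> arm_command(
  steps=[
    [0.0, [-0.05, -0.2, 1.6], 0],
    [0.0, [0, 0, 0.8], 0],
    [0.0, [0, 0, 0.6], 0],
    [0.0, [0, 0, 0.6], 0],
    [0.0, [0, 0, 0], 0],
  ],
)

```text
clock: 22.82
eef_pos: [516.4, 12.6, 171.5]
eef_rot: [3.141, 0.001, -0.65]
wrist_force: [0.1, -0.6, -1.6]
finger_gap: 13.3
```

Run:
```python
from tray import *
go([516.4,12.1,135],-0.651)
```

```text
t 22.82 pos [516.4  12.6 171.5] rot [ 3.141e+00  1.000e-03 -6.500e-01] gap 13.3 F [ 0.1 -0.6 -1.6]
  shift cm x 0.03 y 0.04 z 3.65 turn 0.001
```

>>> arm_command(
  steps=[
    [0.0, [0.03, 0.03, 0.9], 0],
    [0.0, [0, 0, 0.9], 0],
    [0.0, [0, 0, 0.8], 0],
    [0.0, [0, 0, 0.6], 0],
    [0.0, [0, 0, 0.2], 0],
  ],
)

```text
clock: 23.23
eef_pos: [516.6, 12.7, 137.1]
eef_rot: [3.141, 0.001, -0.649]
wrist_force: [1.2, -0.4, -1.9]
finger_gap: 13.9
```

>>> arm_command(
  steps=[
    [0.0, [0, 0, 0.2], 0],
    [0.0, [0, 0, 0.2], 0],
    [0.0, [0, 0, 0], 0],
  ],
)

```text
clock: 23.48
eef_pos: [517.0, 12.7, 134.3]
eef_rot: [3.142, 0.0, -0.649]
wrist_force: [-0.1, 0.4, -2.1]
finger_gap: 13.8
```

>>> arm_command(
  steps=[
    [0.0, [0, 0, 0.2], 0],
    [0.0, [0, 0, 0.1], 0],
    [0.0, [0, 0, 0], 0],
  ],
)

```text
clock: 23.73
eef_pos: [517.3, 12.7, 134.0]
eef_rot: [-3.141, -0.001, -0.649]
wrist_force: [-12.2, 0.6, 24.3]
finger_gap: 13.6
```

Seated. Release, go over the bar, swing it.

>>> arm_command(
  steps=[
    [0.0, [0, 0, -0.2], 0],
    [0.3, [0, 0, 0], 0],
    [0.3, [0, 0, 0], 0],
    [0.3, [0, 0, 0], 0],
    [0.3, [0, 0, 0], 0],
  ],
)

```text
clock: 24.15
eef_pos: [517.1, 12.6, 133.3]
eef_rot: [3.142, 0.0, -0.649]
wrist_force: [-0.5, -0.2, 0.5]
finger_gap: 28.3
```

>>> arm_command(
  steps=[
    [0.3, [0, 0, -2], 0],
    [0.3, [0, 0, -4], 0],
    [0.3, [0, 0, -2], 0],
    [0.0, [0, 0, 0], 0],
    [0.0, [0, 0, 0], 0],
  ],
)

```text
clock: 24.57
eef_pos: [517.3, 12.6, 213.9]
eef_rot: [-3.141, -0.001, -0.649]
wrist_force: [-0.1, 0.2, -0.7]
finger_gap: 18.1
```

Run:
```python
from h import *
inframe([516.4,12.1])
```

```text
frame-x 0.9 frame-y -0.4 z 213.9 F [-0.1  0.2 -0.7] gap 18.1
```

>>> arm_command(
  steps=[
    [0.0, [0, 3, 0], 0],
    [0.0, [0, 2.9, 0], 0],
    [0.0, [0, 0, 3.5], 0],
    [0.0, [0, 0, 3.7], 0],
    [0.0, [0, 0, 0], 0],
  ],
)

```text
clock: 24.98
eef_pos: [477.7, -34.2, 134.8]
eef_rot: [3.136, 0.009, -0.65]
wrist_force: [-1.3, 1.0, -1.8]
finger_gap: 0.5
```

>>> arm_command(
  steps=[
    [0.0, [0, 0, 1.5], 0],
    [0.0, [0, -0.15, 1.5], 0],
    [0.0, [0, -0.5, 1.2], 0],
    [0.0, [0, -0.4, 0.8], 0],
    [0.0, [0, 0, 0], 0],
  ],
)

```text
clock: 25.4
eef_pos: [487.7, -25.4, 90.7]
eef_rot: [3.141, 0.002, -0.648]
wrist_force: [0.2, 0.2, 0.3]
finger_gap: 0.5
```

Run:
```python
from h import *
inframe([516.4,12.1])
```

```text
frame-x -47.2 frame-y 0.2 z 90.7 F [0.2 0.2 0.3] gap 0.5
```

>>> arm_command(
  steps=[
    [0.0, [0, -0.3, 0.6], 0],
    [0.0, [0, -0.3, 0.5], 0],
    [0.0, [0, -0.2, 0.2], 0],
    [0.0, [0, 0, 0], 0],
    [0.0, [0, 0, 0], 0],
  ],
)

```text
clock: 25.82
eef_pos: [493.0, -19.4, 78.9]
eef_rot: [-3.141, -0.001, -0.649]
wrist_force: [-0.3, -0.8, 0.2]
finger_gap: 0.4
```

>>> arm_command(
  steps=[
    [0.0, [0, 1.5, 0], 0],
    [0.0, [0, 2.5, 0], 0],
    [0.0, [0, 0, -2], 0],
    [0.0, [0, 0, 0], 0],
    [0.0, [0, 0, 0], 0],
  ],
)

```text
clock: 26.23
eef_pos: [468.8, -51.7, 99.0]
eef_rot: [-3.141, -0.002, -0.649]
wrist_force: [0.4, 0.3, -0.7]
finger_gap: 0.2
```

>>> arm_command(
  steps=[
    [0.45, [0, 0, -4], 0],
    [0.45, [0, 0, -4], 0],
    [0.45, [0, 0, 0], 0.12],
    [0.45, [0, 0, 0], 0.12],
    [0.45, [0, 0, 0], 0.006],
  ],
)

```text
clock: 26.65
eef_pos: [468.5, -51.2, 178.1]
eef_rot: [3.142, -0.0, -0.9]
wrist_force: [0.2, -0.0, 1.0]
finger_gap: 30.3
```

Run:
```python
from h import *
go([421.5,-76,180],-0.91)
s,_=manip.camera("scene"); cv2.imwrite("pics/s20.png",cv2.resize(s[150:330,120:420,::-1],None,fx=2.6,fy=2.6,interpolation=cv2.INTER_CUBIC))
```

```text
t 26.65 pos [468.5 -51.2 178.1] rot [ 3.142 -0.    -0.9  ] gap 30.3 F [ 0.2 -0.   1. ]
  shift cm x -0.98 y 5.23 z -0.19 turn 0.010
```

View pics/s20.png

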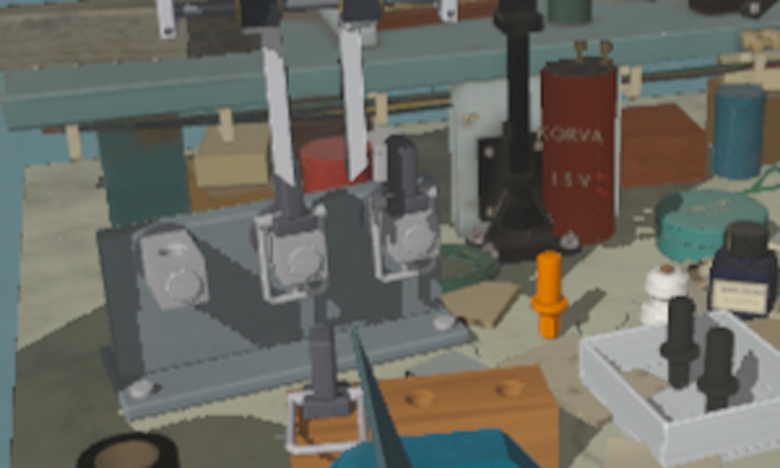

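>>> arm_command(
  steps=[
    [0.45, [-0.5, 2.6, 0], 0],
    [0.45, [-0.5, 2.65, 0], 0.055],
    [0.45, [0, 0, 0], 0],
    [0.45, [0, 0, 0], 0],
    [0.45, [0, 0, 0], 0],
  ],
)

```text
clock: 27.12
eef_pos: [421.6, -76.4, 178.2]
eef_rot: [3.142, 0.0, -0.947]
wrist_force: [0.7, 0.1, -1.3]
finger_gap: 42.4
```

Run:
```python
from tabs import *
tabs("w21")
go([421.6,-76,68],-0.955)
```

```text
[313 227  18  34 557] [421.4 -75.4] [26.  13.6] 35.7
t 27.17 pos [421.7 -76.3 178.2] rot [ 3.141  0.    -0.947] gap 42.4 F [ 0.7 -0.4 -0.6]
  shift cm x -0.03 y -0.01 z 11.02 turn 0.008
```

View pics/w21.png

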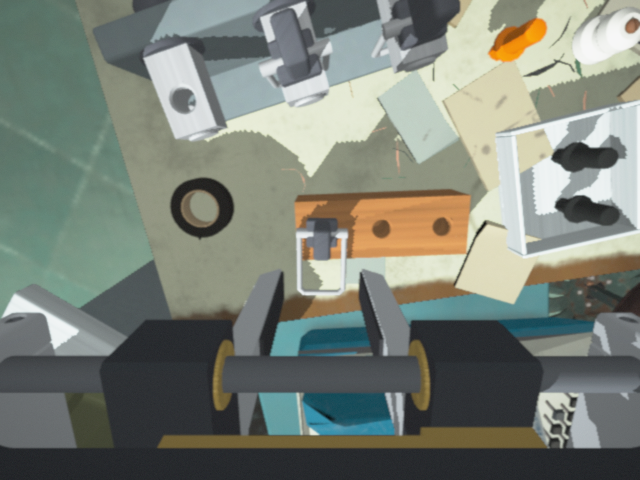

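>>> arm_command(
  steps=[
    [0.45, [0, 0, 3.5], 0],
    [0.45, [0, 0, 3.5], 0],
    [0.45, [0, 0, 3.2], 0],
    [0.45, [0, 0, 0.8], 0],
    [0.45, [0, 0, 0], 0],
  ],
)

```text
clock: 27.58
eef_pos: [420.5, -76.0, 66.8]
eef_rot: [3.139, 0.003, -0.948]
wrist_force: [0.1, -0.5, 0.7]
finger_gap: 42.5
```

>>> arm_command(
  steps=[
    [0.45, [0, 0, 0], 0],
    [0.0, [0, 0, 0], 0],
    [0.0, [0, 0, 0], 0],
    [0.0, [0, 0, 0], 0],
    [0.0, [0, 0, 0], 0],
  ],
)

```text
clock: 28.0
eef_pos: [421.6, -76.6, 69.3]
eef_rot: [-3.141, -0.001, -0.95]
wrist_force: [-1.0, -0.2, -0.8]
finger_gap: 19.2
```

>>> arm_command(
  steps=[
    [0.0, [0, 0, 0], 0],
    [0.0, [0, 0, 0], 0],
  ],
)

```text
clock: 28.17
eef_pos: [421.5, -76.6, 69.0]
eef_rot: [-3.141, -0.001, -0.95]
wrist_force: [-0.6, 0.5, 6.9]
finger_gap: 13.9
```

>>> arm_command(
  steps=[
    [0.0, [0, 0, -1], 0],
    [0.0, [0, 0, -2], 0],
    [0.0, [0, 0, -3], 0],
    [0.0, [0, 0, -4], 0],
    [0.0, [0, 0, -4], 0],
  ],
)

```text
clock: 28.58
eef_pos: [420.3, -76.3, 210.3]
eef_rot: [3.141, 0.001, -0.95]
wrist_force: [0.5, -0.2, -1.6]
finger_gap: 13.5
```

>>> arm_command(
  steps=[
    [0.0, [0, 0, 0], -0.12],
    [0.0, [0, 0, 0], -0.12],
    [0.0, [0, 0, 0], -0.058],
    [0.0, [0, 0, 0], 0],
  ],
)

```text
clock: 28.92
eef_pos: [420.9, -76.5, 209.0]
eef_rot: [-3.142, -0.0, -0.649]
wrist_force: [-0.9, -0.4, -1.5]
finger_gap: 13.8
```

Run:
```python
from tray import *
go([453,60.5,210],-0.651)
```

```text
t 28.92 pos [420.9 -76.5 209. ] rot [-3.142 -0.    -0.649] gap 13.8 F [-0.9 -0.4 -1.5]
  shift cm x -5.73 y -12.85 z -0.10 turn 0.002
```

>>> arm_command(
  steps=[
    [0.0, [-2.9, -1, 0], 0],
    [0.0, [-2.8, -2, 0], 0],
    [0.0, [0, -3.5, 0], 0],
    [0.0, [0, -3.5, 0], 0],
    [0.0, [0, -2.9, 0], 0],
  ],
)

```text
clock: 29.33
eef_pos: [454.7, 62.5, 209.0]
eef_rot: [-3.141, -0.0, -0.654]
wrist_force: [-0.1, -1.2, -1.5]
finger_gap: 13.7
```

>>> arm_command(
  steps=[
    [0.0, [0, 0, 0], 0],
    [0.0, [0, 0, 0], 0],
    [0.0, [0, 0, 0], 0],
    [0.0, [0, 0, 0], 0],
  ],
)

```text
clock: 29.67
eef_pos: [453.7, 59.9, 208.6]
eef_rot: [3.141, 0.0, -0.654]
wrist_force: [-0.0, 0.1, -2.8]
finger_gap: 13.6
```

Run:
```python
from tray import *
go([453,60.5,183],-0.651)
p,d,W=wcloud(); cv2.imwrite("pics/w22.png",p[:,:,::-1])
```

```text
t 29.67 pos [453.7  59.9 208.6] rot [ 3.141  0.    -0.654] gap 13.6 F [-0.   0.1 -2.8]
  shift cm x -0.09 y -0.01 z 2.56 turn -0.003
```

View pics/w22.png

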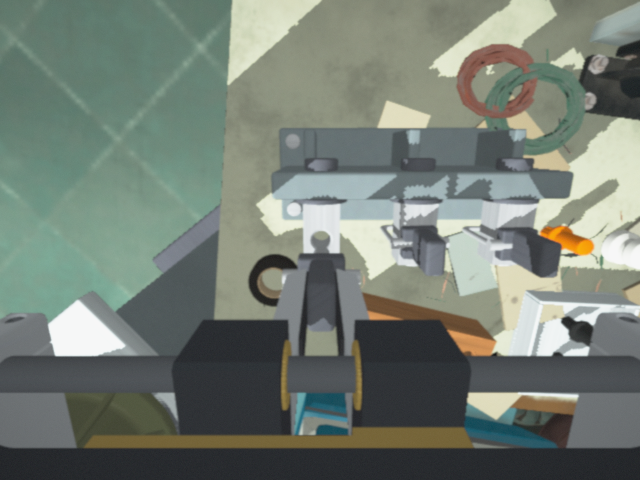

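>>> arm_command(
  steps=[
    [0.0, [-0.05, 0, 1.6], 0],
    [0.0, [0, 0, 0.8], 0],
    [0.0, [0, 0, 0.6], 0],
    [0.0, [0, 0, 0.6], 0],
    [0.0, [0, 0, 0], 0],
  ],
)

```text
clock: 30.13
eef_pos: [453.3, 60.6, 171.5]
eef_rot: [3.141, 0.001, -0.652]
wrist_force: [-1.2, 0.4, -1.8]
finger_gap: 13.7
```

>>> arm_command(
  steps=[
    [0.0, [0, 0, 0.9], 0],
    [0.0, [0, 0, 0.9], 0],
    [0.0, [0, 0, 0.8], 0],
    [0.0, [0, 0, 0.6], 0],
    [0.0, [0, 0, 0.2], 0],
  ],
)

```text
clock: 30.55
eef_pos: [453.3, 60.8, 137.2]
eef_rot: [3.141, 0.001, -0.652]
wrist_force: [0.7, 0.2, -1.5]
finger_gap: 14.0
```

>>> arm_command(
  steps=[
    [0.0, [0, 0, 0.2], 0],
    [0.0, [0, 0, 0.2], 0],
    [0.0, [0, 0, 0], 0],
  ],
)

```text
clock: 30.8
eef_pos: [453.7, 60.9, 134.3]
eef_rot: [3.141, 0.0, -0.652]
wrist_force: [-0.4, 0.5, -2.5]
finger_gap: 13.9
```

>>> arm_command(
  steps=[
    [0.0, [0, 0, 0.2], 0],
    [0.0, [0, 0, 0.1], 0],
    [0.0, [0, 0, 0], 0],
  ],
)

```text
clock: 31.05
eef_pos: [454.1, 60.9, 133.9]
eef_rot: [-3.141, -0.001, -0.652]
wrist_force: [-13.5, -1.0, 28.7]
finger_gap: 13.6
```

>>> arm_command(
  steps=[
    [0.0, [0, 0, -0.2], 0],
    [0.3, [0, 0, 0], 0],
    [0.3, [0, 0, 0], 0],
    [0.3, [0, 0, 0], 0],
    [0.3, [0, 0, 0], 0],
  ],
)

```text
clock: 31.47
eef_pos: [453.8, 60.9, 133.3]
eef_rot: [3.142, 0.0, -0.652]
wrist_force: [0.3, 0.3, -0.3]
finger_gap: 27.8
```

>>> arm_command(
  steps=[
    [0.3, [0, 0, -2], 0],
    [0.3, [0, 0, -4], 0],
    [0.3, [0, 0, -2], 0],
    [0.0, [0, 0, 0], 0],
    [0.0, [0, 0, 0], 0],
  ],
)

```text
clock: 31.88
eef_pos: [454.0, 60.9, 213.8]
eef_rot: [-3.141, -0.001, -0.652]
wrist_force: [-0.4, 0.2, 0.1]
finger_gap: 17.8
```

Run:
```python
from h import *
inframe([453,60.5])
```

```text
frame-x 0.9 frame-y -0.6 z 213.8 F [-0.4  0.2  0.1] gap 17.8
```

>>> arm_command(
  steps=[
    [0.0, [0, 3, 0], 0],
    [0.0, [0, 2.9, 0], 0],
    [0.0, [0, 0, 3.5], 0],
    [0.0, [0, 0, 3.7], 0],
    [0.0, [0, 0, 0], 0],
  ],
)

```text
clock: 32.3
eef_pos: [414.3, 13.8, 135.4]
eef_rot: [3.136, 0.008, -0.653]
wrist_force: [-0.6, -0.4, -0.7]
finger_gap: 0.3
```

>>> arm_command(
  steps=[
    [0.0, [0, 0, 1.5], 0],
    [0.0, [0, -0.15, 1.5], 0],
    [0.0, [0, -0.5, 1.2], 0],
    [0.0, [0, -0.4, 0.8], 0],
    [0.0, [0, 0, 0], 0],
  ],
)

```text
clock: 32.72
eef_pos: [424.2, 22.8, 90.8]
eef_rot: [3.14, 0.002, -0.651]
wrist_force: [0.2, -0.2, 0.0]
finger_gap: 0.2
```

>>> arm_command(
  steps=[
    [0.0, [0, -0.3, 0.6], 0],
    [0.0, [0, -0.3, 0.5], 0],
    [0.0, [0, -0.2, 0.2], 0],
    [0.0, [0, 0, 0], 0],
    [0.0, [0, 0, 0], 0],
  ],
)

```text
clock: 33.13
eef_pos: [429.5, 28.9, 78.8]
eef_rot: [-3.141, -0.001, -0.652]
wrist_force: [-1.0, -1.0, 0.2]
finger_gap: 0.2
```

>>> arm_command(
  steps=[
    [0.0, [0, 1.5, 0], 0],
    [0.0, [0, 2.5, 0], 0],
    [0.0, [0, 0, -2], 0],
    [0.0, [0, 0, 0], 0],
    [0.0, [0, 0, 0], 0],
  ],
)

```text
clock: 33.55
eef_pos: [405.4, -3.3, 99.0]
eef_rot: [-3.141, -0.002, -0.652]
wrist_force: [0.0, -0.1, -0.1]
finger_gap: 0.6
```

>>> arm_command(
  steps=[
    [0.0, [0, 2, -4], 0],
    [0.0, [0, 2, -4], 0],
    [0.0, [0, 2, -3.5], 0],
    [0.0, [0, 0, 0], 0],
    [0.0, [0, 0, 0], 0],
  ],
)

```text
clock: 33.97
eef_pos: [370.6, -49.0, 208.7]
eef_rot: [-3.14, -0.003, -0.653]
wrist_force: [0.4, 0.3, 0.3]
finger_gap: 0.7
```

Run:
```python
from tray import *
tray("top23")
p,d,W=wcloud(); cv2.imwrite("pics/w23.png",p[:,:,::-1])
s,_=manip.camera("scene"); cv2.imwrite("pics/s23.png",cv2.resize(s[150:330,120:420,::-1],None,fx=2.6,fy=2.6,interpolation=cv2.INTER_CUBIC))
print(manip.read_state()['eef_pos'])
```

```text
tray? 1235 [ 862.3 -164.5] [88.2 91.5] 84.1
tray? 492 [ 597.2 -248.2] [124.9 115.7] 49.6
tray? 177 [ 412.7 -360.3] [68.2 23.7] 88.9
[369.89341823 -48.14246409 206.48887075]
```

View pics/s23.png

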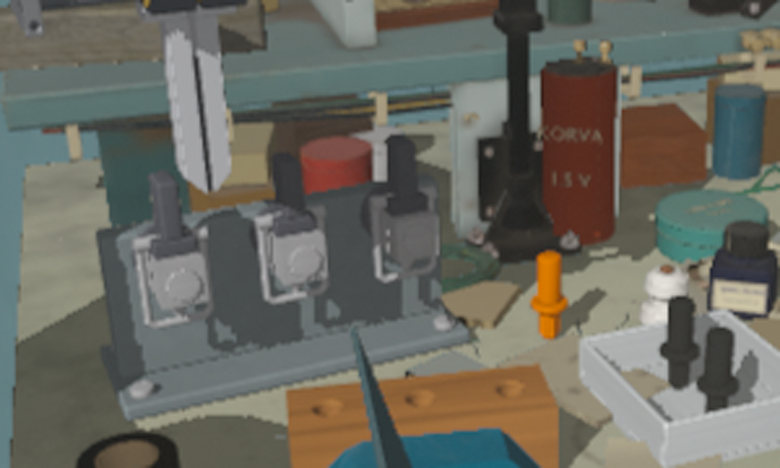

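View pics/w23.png

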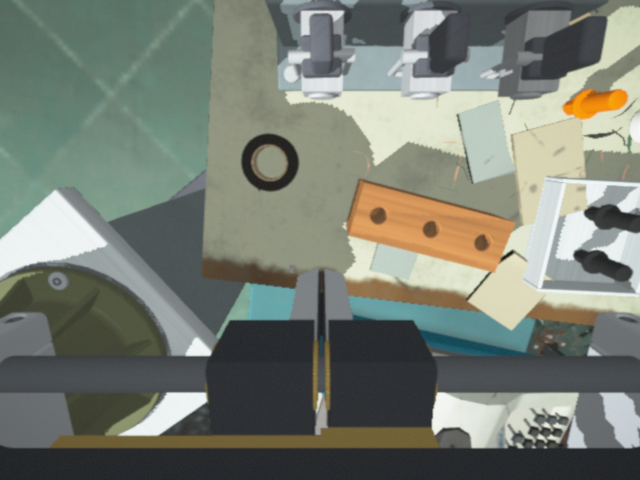

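View pics/top23.png

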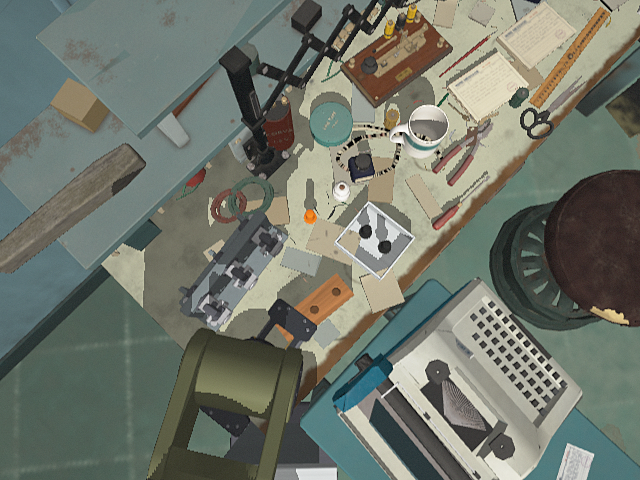

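Run:
```python
from h import *
p,d=manip.camera("top"); W=cloud("top",d)
for h in [(579.6,-36.2),(516.5,12.1),(453,60.5)]:
    u,v=proj("top",[*h,166]).round().astype(int); print(u,v,np.median(W[v-2:v+3,u-2:u+3,2]).round(1))
print(manip.read_state()['clock'])
manip.sign_off()
```

```text
265 238 164.7
237 273 165.1
209 310 164.8
34.1667
the job is handed in; nothing more can be done
```

I handed the job in at about 34 s of robot time, out of the 210 s allowed. It reports no verdict.

- **Bungs:** two black bungs were present, in the end studs; the middle hole was open. I pulled both out and stood them in the tray before touching a pin. I left the similar orange piece alone.
- **Pins:** all three went fully home, one to each stud. Each seated at the expected height with about 24–30 N of contact, under the 40 N limit. I then swung each loop over the stud's end with the closed fingertips.

**Last checks:**
- The scene camera shows all three loops hanging shut round their studs, the rack empty and both bungs in the tray.
- The pin tab tops measured 164.7–165.1 mm against a nominal 166 mm. The top camera read 1–2 mm low all through, so this agrees with the pins being home.
- The tray had not moved, the bystanders look undisturbed, and the gripper was empty and clear of everything.

No check failed. The top and wrist cameras disagreed by about 2 mm on the hole positions, so I used values between the two, and every pin entered freely.

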